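# Press the dowels home in the pattern blocks

## Task

Each pattern block on the plywood board has a brass dowel standing proud: slide it dowel end first under the press's sprung hold-down finger until it is fully home against the end stop, let go so that the finger bears down on it, and swing the press lever down to its stop and let it spring back, so that the dowel is driven flush. Then draw the block out and lay it flat, dowel side up, in the wooden tray, until every block is done and the press stands empty. Drive the dowels only with the press, never with the gripper, and leave the hammer, mug and glue bottle where they are.

Things in the scene. Friction and masses are not known exactly. Their poses are not given: they have to be found in the camera images.
- block1_c (a point): centre (half-way up) of a T-shaped block, 170 mm long (x), 36 mm thick (z), 0.15 kg. Its nose half is an orange-brown modelling-board head 56 mm wide (x from +5 to +85 mm); the rest a wooden shank 30 mm wide (x -85 to +5 mm), the place to grip it: at about x = -55 mm, firmly, closing along y. z up, x towards the nose. May be absent (None).
- dowel1 (a joint): how far the brass dowel of block 1 is pressed in (m): 0 to 0.002 at the start (8 to 10 mm proud), 0.010 = flush. The dowel, 16 mm across, stands in the block's top at x = +60, y = +13 mm from its centre; it takes about 18 N to drive and stays where it is left.
- block2_c (a point): centre (half-way up) of a T-shaped block, 170 mm long (x), 36 mm thick (z), 0.15 kg. Its nose half is an orange-brown modelling-board head 56 mm wide (x from +5 to +85 mm); the rest a wooden shank 30 mm wide (x -85 to +5 mm), the place to grip it: at about x = -55 mm, firmly, closing along y. z up, x towards the nose. May be absent (None).
- dowel2 (a joint): how far the brass dowel of block 2 is pressed in (m): 0 to 0.002 at the start (8 to 10 mm proud), 0.010 = flush. The dowel, 16 mm across, stands in the block's top at x = +60, y = +13 mm from its centre; it takes about 18 N to drive and stays where it is left.
- block3_c (a point): centre (half-way up) of a T-shaped block, 170 mm long (x), 36 mm thick (z), 0.15 kg. Its nose half is an orange-brown modelling-board head 56 mm wide (x from +5 to +85 mm); the rest a wooden shank 30 mm wide (x -85 to +5 mm), the place to grip it: at about x = -55 mm, firmly, closing along y. z up, x towards the nose. May be absent (None).
- dowel3 (a joint): how far the brass dowel of block 3 is pressed in (m): 0 to 0.002 at the start (8 to 10 mm proud), 0.010 = flush. The dowel, 16 mm across, stands in the block's top at x = +60, y = +13 mm from its centre; it takes about 18 N to drive and stays where it is left.
- board: flat plywood board 220 x 310 x 6 mm fixed on the table; the blocks lie on it side by side at the start, noses roughly towards its +x; origin: centre of its underside
- seat (a point): where a block's centre lies when fully home in the fixed green lever press, 83 mm above the table. Axes: x = feed direction, z up; a seated block's axes are parallel to them. The end stop is at x = +85 mm. Guide rails 62 mm apart and 14 mm high, mouth flared at x = -20 mm, guide the head. A pillar 158 mm high stands at y below -80 mm, x -11 to +87 mm.
- bed (a point): centre of the front edge of the press's flat steel bed, on its top, 65 mm above the table (axes as the seat's; 30 mm before the seat). Feed a block level, underside 1 to 2 mm above the bed, from where its nose is 20 mm or more before this edge; pushing it home takes up to about 15 N. A seated block's shank overhangs this edge by 55 mm, free for the fingers.
- foot (a point): underside of the foot of the sprung hold-down finger, a steel bar 12 mm thick along the feed direction, 16 mm to the pillar side of the middle, passing beside the dowel. At rest 24 mm above the bed. Its toe, from 15 to 42 mm before this point, turns up 37 degrees to meet the incoming block, whose nose thus lifts the finger by 12 mm and slips beneath.
- holddown (a joint): angle of the hold-down finger (rad): 0 at rest with nothing beneath, about 0.17 with a block under it; sprung down with about 5 N; pushed up by the block's nose
- paddle (a point): centre of the top of the black paddle (50 x 64 mm, long side along the lever) on the free end of the press lever, on the robot's side. Push it straight down here. At rest about 222 mm above the table, sloping 15 degrees; at the lower stop level and 156 mm above the table, 13 mm farther from the pillar (seat's +y).
- lever (a joint): angle of the press lever (rad): 0 = up at rest, 0.26 = down at its stop. Hinge line along the seat's x, 265 mm from the paddle, 140 mm above the table; the lever crosses above the dowel of a seated block and its ram drives that dowel flush at the stop. Sprung: 3 to 5 N at the paddle, up to 14 N while driving; springs back when released.
- tray_in (a point): centre of the inner floor (6 mm above the table) of the fixed open wooden tray; inside 218 mm (x) by 298 mm (y), walls 6 mm thick, 24 mm above the floor. Room for three blocks lying along x, side by side along y, 88 mm apart
- mallet: hammer lying on the table near the robot, 240 mm long; leave it alone
- mug: white mug, 76 mm across, 90 mm high, beyond the press; leave it alone
- glue: yellow glue bottle, 60 mm across, 150 mm high, beyond the press; leave it alone
Mind the look-alikes: they are no part of the job. Leave any red look-alike of the part that bears block2_c alone.

How it is judged (in metres and radians):
On the way, in this order (a step that is already met when the one before it is completed fails the run):
1. a block is held under the hold-down finger while the press lever is swung down (value of joint holddown above 0.12 rad and value of joint lever above 0.215 rad), for 0.1 s.
2. the lever has sprung back up (value of joint lever below 0.03 rad), for 0.1 s.
At the end, for the whole second after the job is handed in: Every block present lies flat (within 0.12 rad), dowel side up, at rest on the floor of the tray, its dowel pressed in to within 2 mm of flush; the lever is back up and the hold-down finger is down with nothing beneath it (both within 0.03 rad of rest) (value of joint each of dowel1, dowel2, dowel3 above 0.008 m and x of block1_c in the frame of tray_in between -0.075 and 0.075 m and y of block1_c in the frame of tray_in between -0.125 and 0.125 m and z of block1_c in the frame of tray_in between 0.01 and 0.024 m and angle between each of block1_c, block2_c, block3_c's own z axis and vertical below 0.12 rad and linear speed of each of block1, block2, block3 below 0.02 m/s and x of block2_c in the frame of tray_in between -0.075 and 0.075 m and y of block2_c in the frame of tray_in between -0.125 and 0.125 m and z of block2_c in the frame of tray_in between 0.01 and 0.024 m and x of block3_c in the frame of tray_in between -0.075 and 0.075 m and y of block3_c in the frame of tray_in between -0.125 and 0.125 m and z of block3_c in the frame of tray_in between 0.01 and 0.024 m and value of joint each of lever, holddown below 0.03 rad); the robot touches nothing.
It fails at once if a dowel was pushed with the gripper (over 10 N) (contact force between the fingers and dowel1 above 10 N or contact force between the fingers and dowel2 above 10 N or contact force between the fingers and dowel3 above 10 N).
It fails at once if the hammer was moved more than 40 mm (distance of mallet from where it was at the start of the episode above 0.04 m).
It fails at once if the mug was moved more than 40 mm (distance of mug from where it was at the start of the episode above 0.04 m).
It fails at once if the glue bottle was moved more than 40 mm (distance of glue from where it was at the start of the episode above 0.04 m).
Of block1, block2, block3 only 2 to 3 are there at a start; the rules pass over those that are not, and their reading is None.
At some moment in a run one of block1, block2, block3 may be knocked a few centimetres aside while the robot is not near it.
It also fails if it takes over 210 s, if anything falls off the work surface, if the arm or the gripper's body presses on something with over 40 N, if the wrist force passes 120 N, or if a joint passes its speed limit or range.

## Robot

A 6-joint arm with a two-finger parallel gripper is mounted at the origin on the work surface. World frame = base frame: x ahead of the robot, y to its left, z up, the work surface at z = 0. Lengths are in mm, angles in degrees, forces in N, time in s.
With the tool pointing down it reaches from about 275 to 975 mm from the base axis. Payload 8.4 kg.
Tool frame: the origin (TCP) lies on the centre line of the jaws, within the pads' length; the fingertips stand env.tip_extent ahead of it and the grasp point (between the pads) lies 5 mm behind it (env.tip_extent is the distance from the TCP to the fingertips, in mm); z points along the fingers, y is the line along which they close (so a half turn about z gives the same grasp; the last joint's range is limited). The gripper opens to 92 mm and grips with 3 to 60 N. Pads are 20 mm wide; open, the fingers measure 128 mm over their backs; the gripper's body (75 mm by 189 mm) begins 69 mm behind the grasp point.
Start: joints at [65.81, 20.225, 93.587, -0, 66.188, -0.138], TCP at [254.735, 570.734, 200.083] pointing down, gripper open.
Joint ranges: [-150.9, 150.9], [-52.94, 120.26], [3.33, 152.33], [-74.26, 254.26], [0, 154.13], [-172.89, 172.89]. Speed limits (degrees/s): [127.2, 127.2, 159.86, 180, 180, 180].

## Interface

Orientations are given as [roll, pitch, yaw] about the fixed x, y, z axes, in that order (R = Rz(yaw) Ry(pitch) Rx(roll)).
In Python, from plant import env gives the robot as it stands.
- The arm moves only by the shell command python3 -m jog 'ROWS' [FORCE]. ROWS is JSON, a list of rows, each a list of 5 numbers: the shift along the tool's x, y, z in mm, then the turn about the tool's z in degrees, then the closure, from -1 (fully open) to 1 (shut). A call has 1 to 8 rows; each row is the pose to reach, as a shift and turn from the pose commanded when the call began, along the tool's axes at that moment; what a row does not reach only later rows make up. A row lasts 1/12 s, in which the tool goes at most 41.7 mm and 7.16 degrees, less where a joint would pass 70% of its speed; a pose out of reach is approached as far as the arm can. A call with a gripper value outside its range is refused whole. The fingers move at their own pace and stop on an object; FORCE is the grip in N (left out, the last holds). Time passes only in rows, so rows that repeat a pose let the fingers close. It gives the time, the measured TCP pose, the force, the opening and the grip force at its end, in the units of the state.
- env.get_state(): the state, without advancing time (a new reading comes with each control period).
- env.capture(name): name is "scene" or "top" or "wrist"; returns (picture, depth): 480x640x3 uint8, red, green, blue; 480x640 float32, mm along the optical axis (not along the pixel's ray), 0 where there is no reading.
- env.camera_model(name): a dict with "camera_matrix" (3x3 intrinsics, pixels), "cam_to_world" (4x4, takes a point from camera to world coordinates). Camera axes: x right, y down, z forward; pixel columns grow to the right and rows downward; lengths in mm; the calibration is good to about 2 mm. A picture is of the moment at which its call begins: read the wrist's pose just before it. camera_model takes no time and is no camera call; for the wrist camera it gives the pose at the moment of the call.
- env.sign_off(): hands the job in; it is judged then, once.
Trained networks look in the newest picture that a camera, given by its name, has taken for a name from the list of things; names that differ only in an ending like _2 or _b are one class to them, and where a whole thing is asked for, a point or a joint stands for the part that bears it (a point fixed in the world has none). Each returns a list of dicts, best first, with "conf" (0 to 1); they miss things now and then, are a little off and sometimes report something else, mostly with a low value. They report only what shows in the picture. A call takes as long as a camera call. They do not tell look-alikes from the thing itself.
- env.find_in(camera, query): "box" ([centre column, centre row, width, height] in pixels, round what is visible of it).
- env.silhouettes(camera, query): "mask" (480x640 bool, what is visible of it) and "box" ([centre column, centre row, width, height] in pixels, round what is visible of it).
The state is a dict: "clock": time; "q": joint angles; "qvel": joint speeds; "joint_torque": joint torques, N m; "ee_pos": TCP position; "eef_rot": TCP orientation; "ft_force": force on the tool from outside, world axes, zero at the start; "moment": the same for the moment, N m; "grip_width": opening from 0.0 (shut) to 1.0 (fully open); "gripper_force": force on a finger pad.
Only numpy, scipy, OpenCV 4.12 (cv2) and the standard library are available. Lean on these libraries where they do the work, as an engineer would, in place of code of your own. Each camera call takes 0.05 s, during which the arm holds its last target. There are 200 camera calls.

## Working session

There is one attempt and no reset: what is moved stays moved. The work goes in short steps, Python scripts to look and compute and a shell command to move; the robot and the scene stay as the last step left them, time stands still between calls to the robot, and variables do not carry over. Pictures are saved under pics/ and viewed, at most 14 in all, crops included, and the job is handed in when it is done.

```bash
ls; mkdir -p pics
python3 - <<'E'
from plant import env
import cv2,numpy as np
s=env.get_state();print(s['clock'],s['ee_pos'],s['eef_rot'],env.tip_extent)
for n in('scene','top'):
    p,d=env.capture(n);cv2.imwrite(f'pics/{n}0.png',p[:,:,::-1]);np.savez(f'{n}0.npz',p=p,d=d)
    m=env.camera_model(n);print(n,np.round(m['camera_matrix'],1).tolist(),np.round(m['cam_to_world'],3).tolist())
    for q in ('block1_c','board','paddle','foot','tray_in','mallet'):
        print(q,[(np.round(r['box']).tolist(),round(r['conf'],2)) for r in env.find_in(n,q)])
E
```

```text
pics
0.0 [254.50117205 570.23252028 199.35237915] [-1.79916610e+02 -8.96242517e-04  1.55947302e+02] 14.0
scene [[461.7, 0.0, 317.1], [0.0, 461.7, 229.2], [0.0, 0.0, 1.0]] [[0.266, 0.828, -0.494, 1104.187], [0.964, -0.236, 0.125, -259.664], [-0.013, -0.509, -0.861, 1146.477], [0.0, 0.0, 0.0, 1.0]]
block1_c [([253.0, 259.0, 65.0, 26.0], 0.6)]
board [([259.0, 270.0, 95.0, 113.0], 0.73)]
paddle [([396.0, 215.0, 47.0, 109.0], 0.69)]
foot [([382.0, 264.0, 25.0, 14.0], 0.59)]
tray_in [([472.0, 226.0, 122.0, 114.0], 0.87), ([250.0, 228.0, 63.0, 27.0], 0.56)]
mallet [([337.0, 200.0, 84.0, 35.0], 0.78)]
top [[510.3, 0.0, 313.1], [0.0, 510.3, 238.8], [0.0, 0.0, 1.0]] [[-0.007, -0.981, 0.196, 220.173], [-1.0, 0.008, 0.001, -109.885], [-0.003, -0.196, -0.981, 1631.296], [0.0, 0.0, 0.0, 1.0]]
block1_c [([369.0, 246.0, 54.0, 19.0], 0.84), ([229.0, 166.0, 21.0, 23.0], 0.72)]
board [([367.0, 249.0, 71.0, 100.0], 0.91)]
paddle [([246.0, 222.0, 22.0, 93.0], 0.83)]
foot [([271.0, 196.0, 19.0, 23.0], 0.46)]
tray_in [([177.0, 240.0, 76.0, 97.0], 0.57)]
mallet [([285.0, 288.0, 78.0, 29.0], 0.67), ([368.0, 251.0, 69.0, 98.0], 0.63)]
```

View pics/scene0.png

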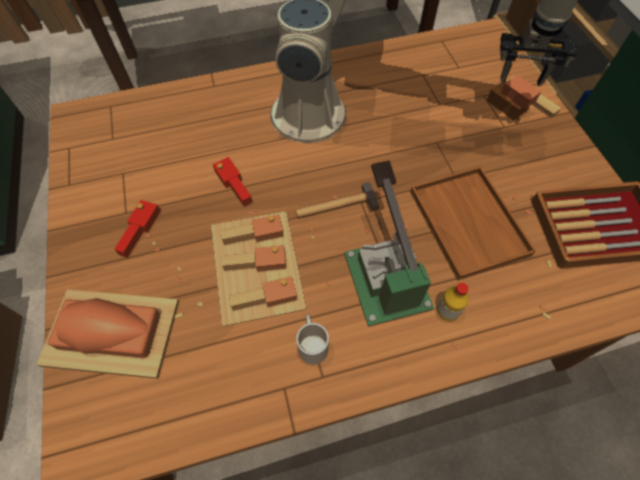

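View pics/top0.png

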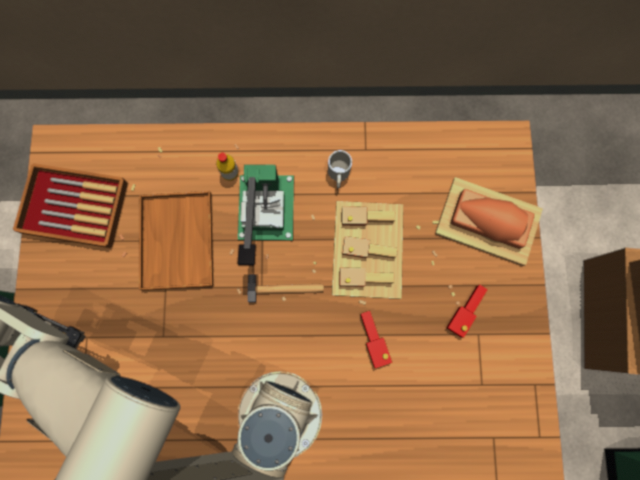

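The scene picture shows three blocks on the board (orange heads at about (270,228), (272,258), (280,292)), with the press at (390,280) and the empty tray at (472,225). The two red tools are look-alikes. In the top picture the noses and the feed direction point left, which is world +y, and the paddle is at (247,255).

```bash
cat > h.py <<'E'
from plant import env
import cv2,numpy as np
def cloud(n,p=None,d=None,m=None):
    if p is None:
        m=env.camera_model(n); p,d=env.capture(n)
    m=m or env.camera_model(n)
    K=m['camera_matrix'];T=np.array(m['cam_to_world'])
    v,u=np.mgrid[:480,:640]
    c=np.stack([(u-K[0][2])/K[0][0]*d,(v-K[1][2])/K[1][1]*d,d],-1)
    return p,d,c@T[:3,:3].T+T[:3,3]
def rect(P):
    (c,s,a)=cv2.minAreaRect(P[:,:2].astype(np.float32)); return np.round(c,1),np.round(s,1),round(a,1)
E
python3 - <<'E'
from h import *
z=np.load('top0.npz');p,d,W=cloud('top',z['p'],z['d'])
hsv=cv2.cvtColor(p,cv2.COLOR_RGB2HSV)
for n in ('block1_c','board','paddle','tray_in','seat','lever','bed'):
    env.capture
    for r in env.silhouettes('top',n):
        P=W[r['mask']&(d>0)];print(n,round(r['conf'],2),np.round(r['box']),rect(P),np.round(np.percentile(P[:,2],[5,50,95])))
# region samples
for name,(c,r) in dict(h1=(355,214),h2=(356,245),h3=(352,276),s1=(382,214),s2=(380,249),s3=(380,279),pad=(246,256),bed=(268,208),trayc=(177,240),pillar=(262,175),base=(290,185),mal=(252,290)).items():
    print(name,np.round(np.median(W[r-1:r+2,c-1:c+2].reshape(-1,3),0)),p[r,c],hsv[r,c])
E
```

```text
block1_c 0.97 [371. 248.  52.  21.] (array([ 506.4, -290.6]), array([175. ,  56.7]), 81.8) [21. 42. 49.]
block1_c 0.49 [247. 222.  23.  92.] (array([565.8, 101.4]), array([279.5,  86.6]), 3.3) [ 17. 205. 231.]
board 0.59 [367. 250.  70. 100.] (array([ 512. , -286.2]), array([226.1, 318. ]), 87.0) [-0.  6. 14.]
board 0.51 [177. 240.  77.  98.] (array([549.3, 339.4]), array([324.9, 242.8]), 3.4) [ 0.  7. 29.]
paddle 0.97 [248. 221.  16.  90.] (array([567.6,  80.9]), array([277.2,  46.1]), 1.7) [159. 205. 231.]
tray_in 0.93 [177. 240.  76.  99.] (array([543. , 333.5]), array([311.8, 231.1]), 3.4) [ 0.  7. 29.]
lever 0.66 [247. 222.  17.  93.] (array([566.5,  90.7]), array([278.1,  62.1]), 2.8) [163. 210. 231.]
bed 0.91 [265. 216.  60. 104.] (array([608.5,  48.1]), array([183.2, 362.5]), 88.5) [  8.  68. 223.]
h1 [ 615. -242.   45.] [208 178 129] [ 19  97 208]
h2 [ 516. -243.   44.] [208 179 130] [ 19  96 208]
h3 [ 418. -228.   43.] [208 178 128] [ 19  98 208]
s1 [ 617. -329.   41.] [208 193 122] [ 25 105 208]
s2 [ 503. -319.   40.] [208 192 121] [ 24 107 208]
s3 [ 407. -315.   43.] [208 189 121] [ 23 107 208]
pad [453.  80. 228.] [35 31 32] [173  29  35]
bed [629.  34.  67.] [132 131 124] [ 26  15 132]
trayc [544. 335.   9.] [172 107  56] [ 13 172 172]
pillar [712.  45. 157.] [ 75 139  95] [ 69 117 139]
base [725. -32.  10.] [ 81 147 100] [ 69 114 147]
mal [377.  86.  27.] [72 70 69] [10 11 72]
```

```bash
cat >> h.py <<'E'
def pose():
    s=env.get_state(); return np.array(s['ee_pos']),np.array(s['eef_rot'])
def rel(x,y,z,yaw,p=None,r=None):
    if p is None: p,r=pose()
    a=np.radians(r[2]); D=np.array([x,y,z])-p
    return np.round([D[0]*np.cos(a)+D[1]*np.sin(a), D[0]*np.sin(a)-D[1]*np.cos(a), -D[2], (r[2]-yaw+180)%360-180],1).tolist()
E
python3 - <<'E'
from h import *
m=env.camera_model('wrist');print(np.round(m['camera_matrix'],0).tolist(),np.round(m['cam_to_world'],2).tolist(),pose())
print(rel(500,100,420,90),rel(480,-130,420,90))
E
```

```text
[[415.0, 0.0, 321.0], [0.0, 415.0, 244.0], [0.0, 0.0, 1.0]] [[0.41, 0.88, 0.24, 186.56], [0.91, -0.39, -0.11, 601.9], [-0.0, 0.26, -0.97, 383.65], [0.0, 0.0, 0.0, 1.0]] (array([254.71853319, 570.73159675, 200.06987094]), array([-1.79998900e+02, -6.65246217e-04,  1.55947965e+02]))
[-415.8, -329.9, -219.9, 65.9] [-491.3, -548.1, -219.9, 65.9]
```

```bash
python3 -m jog '[[-210,-165,-220,40,-1],[-210,-165,-220,50,-1],[-210,-165,-220,60,-1],[-210,-165,-220,66,-1],[-210,-165,-220,66,-1],[-210,-165,-220,66,-1],[-260,-206,-220,66,-1],[-416,-330,-220,66,-1]]'; python3 -c "
from h import *
print(rel(520,60,420,90))"
```

```text
clock: 1.72
ee_pos: [382.2, 329.1, 385.3]
eef_rot: [179.8, -0.2, 98.4]
ft_force: [1.2, -0.2, -0.1]
grip_width: 0.997
gripper_force: 0.0
[-286.3, 97.3, -34.7, 8.4]
```

```bash
python3 -m jog '[[-283,97,-35,8.4,-1],[-283,97,-35,8.4,-1],[-283,97,-35,8.4,-1],[-283,97,-35,8.4,-1],[-283,97,-35,8.4,-1],[-283,97,-35,8.4,-1],[-283,97,-35,8.4,-1],[-283,97,-35,8.4,-1]]'; python3 -m jog '[[0,0,0,0,-1],[0,0,0,0,-1]]'; python3 -c "
from h import *
m=env.camera_model('wrist');p,d,W=cloud('wrist')
print(pose());np.savez('w1.npz',p=p,d=d,W=W);cv2.imwrite('pics/w1.png',p[:,:,::-1])
for c,r in [(320,240),(100,100),(500,100),(100,400),(500,400)]: print(c,r,W[r,c].round())
"
```

```text
clock: 2.38
ee_pos: [521.6, 59.6, 417.5]
eef_rot: [179.9, 0.1, 90.1]
ft_force: [-0.2, -0.2, -0.3]
grip_width: 1.003
gripper_force: 0.0
clock: 2.55
ee_pos: [519.4, 64.3, 416.7]
eef_rot: [-180.0, -0.0, 90.2]
ft_force: [-1.2, 0.5, 0.1]
grip_width: 1.0
gripper_force: 0.0
(array([519.05872399,  65.08141298, 416.66910718]), array([-1.79960803e+02, -3.20044641e-02,  9.02424336e+01]))
320 240 [517. -17.   0.]
100 100 [214. 180.  -1.]
500 100 [746. 179.  39.]
100 400 [478.  91. 534.]
500 400 [551.  92. 535.]
```

View pics/w1.png

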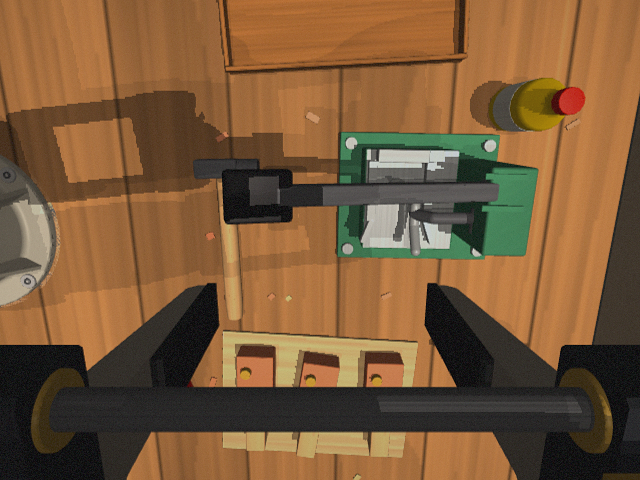

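The wrist view shows the press bed at columns 362–458, rows 150–250. The paddle is at (258,195), the lever is along row 193, and the glue bottle is at (530,105).

Run:
```python
from h import *
z=np.load('w1.npz');p,d,W=z['p'],z['d'],z['W']
v,u=np.mgrid[:480,:640]
R=(u>335)&(u<540)&(v>120)&(v<270)&(d>0)
def f(lo,hi,R=R,n=''):
    M=R&(W[...,2]>lo)&(W[...,2]<hi);P=W[M]
    print(n,lo,hi,len(P),rect(P),P.min(0).round(),P.max(0).round(), np.median(P,0).round(1))
    return M
f(2,14,n='base');f(60,69,n='bed');f(73,85,n='rails?');f(150,165,n='pillar')
Rp=(u>215)&(u<295)&(v>160)&(v<225)&(d>0)
f(205,245,Rp,'paddle')
# height map crop printed as picture
Z=np.clip(W[120:270,330:545,2],0,240).astype(np.uint8)
im=cv2.applyColorMap(Z,cv2.COLORMAP_JET)
im=np.vstack([cv2.resize(p[120:270,330:545,::-1],None,fx=3,fy=3,interpolation=2)[:, :]])
cv2.imwrite('pics/press.png',im)
for r in range(150,256,6): print(r,[int(W[r,c,2]) for c in range(356,470,6)], W[r,400,1].round())
```

```text
base 2 14 5733 (array([684.9,  43.9]), array([294.1, 213.1]), 2.9) [542. -62.   2.] [836. 154.  14.] [620.6 101.9  11.1]
bed 60 69 4813 (array([670.3,  70.2]), array([202.4, 163.5]), 0.5) [570. -12.  60.] [771. 153.  69.] [628.5  42.   64.2]
rails? 73 85 1136 (array([669.5,  67.6]), array([223.7, 132.4]), 11.6) [569.  -2.  73.] [768. 152.  85.] [648.1  82.   78.3]
pillar 150 165 4642 (array([673.8,  54.9]), array([ 98.3, 146.7]), 89.5) [601.   5. 150.] [747. 104. 165.] [717.5  62.2 157.3]
paddle 205 245 3838 (array([460.3,  80.6]), array([50.4, 65.2]), 88.9) [427.  55. 205.] [493. 106. 232.] [460.   82.  222.8]
150 [11, 21, 64, 65, 87, 83, 86, 85, 86, 85, 84, 83, 80, 61, 64, 62, 63, 61, 12] 118.0
156 [11, 24, 63, 64, 84, 87, 85, 85, 84, 86, 86, 85, 84, 65, 66, 63, 63, 65, 10] 111.0
162 [12, 26, 66, 78, 65, 62, 88, 85, 85, 86, 86, 600, 87, 64, 64, 64, 65, 64, 65] 104.0
168 [11, 32, 69, 76, 63, 65, 65, 64, 62, 64, 64, 64, 76, 79, 65, 63, 63, 62, 68] 95.0
174 [11, 35, 70, 76, 63, 63, 65, 63, 64, 63, 65, 65, 79, 76, 64, 63, 65, 48, 73] 87.0
180 [12, 37, 73, 79, 63, 64, 141, 143, 64, 63, 
[... 462 characters left out ...]
, 77, 76, 64, 65, 62, 64, 64, 94, 100, 103, 78, 64, 65, 63, 63, 65, 86] 40.0
216 [9, 58, 79, 78, 64, 65, 65, 63, 62, 96, 105, 113, 119, 124, 123, 122, 123, 122, 121] 32.0
222 [10, 61, 75, 63, 64, 64, 66, 62, 63, 97, 100, 71, 116, 123, 122, 123, 122, 121, 120] 25.0
228 [11, 64, 78, 64, 64, 63, 64, 62, 63, 98, 101, 63, 79, 65, 62, 66, 61, 70, 93] 16.0
234 [10, 69, 79, 63, 66, 65, 64, 65, 64, 102, 106, 64, 78, 64, 64, 63, 10, 72, 95] 8.0
240 [11, 77, 63, 63, 63, 65, 64, 65, 64, 106, 110, 63, 76, 64, 64, 65, 10, 10, 98] 0.0
246 [12, 64, 63, 63, 63, 65, 62, 65, 64, 110, 116, 63, 64, 65, 64, 64, 10, 10, 10] -8.0
252 [10, 11, 10, 12, 10, 12, 10, 11, 10, 12, 119, 9, 10, 12, 10, 11, 12, 10, 10] -33.0
```

View pics/press.png

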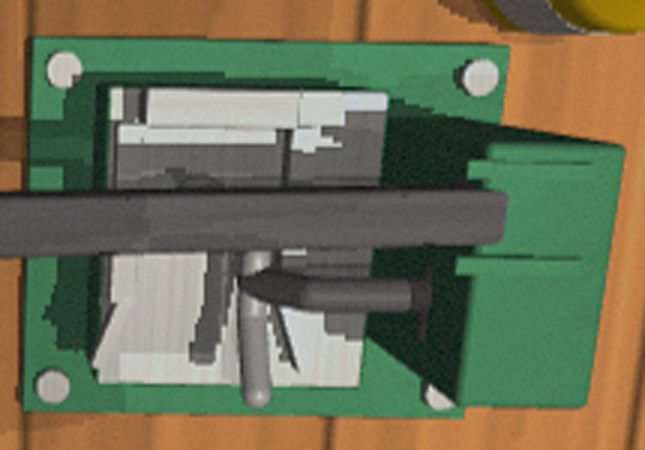

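```bash
cat > press.py <<'E'
from h import *
def fit(W,d,u0=335,u1=480,v0=120,v1=270):
    v,u=np.mgrid[:480,:640]
    R=(u>u0)&(u<u1)&(v>v0)&(v<v1)&(d>0)
    X=W[...,0];Y=W[...,1];Z=W[...,2]
    rail=R&(Z>74)&(Z<82); bed=R&(Z>60)&(Z<68)
    out={}
    # rails: per y bin histogram
    P=W[rail]; B=W[bed]
    H=[]
    for y in range(-15,105,5):
        q=P[(P[:,1]>=y)&(P[:,1]<y+5)][:,0]; b=B[(B[:,1]>=y)&(B[:,1]<y+5)][:,0]
        l=q[q<600];r=q[q>630]
        H.append((y+2.5,l.max() if len(l) else np.nan,r.min() if len(r) else np.nan,len(q),b.min() if len(b) else np.nan))
    print(np.round(H,1))
    for nm,M in(('bed',bed),):
        for x in range(565,700,10):
            q=B[(B[:,0]>=x)&(B[:,0]<x+10)][:,1]
            e=W[R&(Z>82)&(Z<90)];e=e[(e[:,0]>=x)&(e[:,0]<x+10)&(e[:,1]>85)][:,1]
            print(x+5,len(q) and q.min().round(1),len(e) and e.min().round(1))
E
python3 - <<'E'
from press import *
z=np.load('w1.npz');fit(z['W'],z['d'])
E
```

```text
[[-12.5   nan   nan   0.  573.4]
 [ -7.5   nan   nan   0.  571.8]
 [ -2.5 574.1 658.4   8.  573. ]
 [  2.5 575.4 656.5  40.  569.7]
 [  7.5 577.8 655.5  39.  571.2]
 [ 12.5 579.9 653.4  50.  572.4]
 [ 17.5 581.2 652.2  52.  572.3]
 [ 22.5 583.7 650.2  48.  572.4]
 [ 27.5 585.9 648.8  34.  572.1]
 [ 32.5 586.    nan  25.  573.1]
 [ 37.5 585.8   nan  31.  573.1]
 [ 42.5 585.7 648.5  59.  572.9]
 [ 47.5 586.7 648.5  76.  572.8]
 [ 52.5   nan 648.3  13.  668.8]
 [ 57.5   nan   nan   0.    nan]
 [ 62.5   nan   nan   0.    nan]
 [ 67.5   nan   nan   0.    nan]
 [ 72.5   nan   nan   0.    nan]
 [ 77.5 586.6 649.4  26.  573. ]
 [ 82.5 586.7 648.7  76.  572.9]
 [ 87.5 586.5 649.   77.  573. ]
 [ 92.5 586.4 648.8  74.  573. ]
 [ 97.5 587.3 649.2  78.  573.7]
 [102.5 587.2 648.9  62.  573.5]]
570 -10.9 0
580 -10.2 0
590 -10.5 104.6
600 -9.9 103.5
610 -10.3 103.6
620 -12.0 103.5
630 -11.8 103.6
640 -11.6 103.7
650 -11.3 103.8
660 -11.4 0
670 -11.3 0
680 -11.4 0
690 -11.1 0
700 6.3 85.0
```

```bash
cat > blocks.py <<'E'
from h import *
def blocks(name='wrist',zb=(30,47),xr=(330,720),yr=(-440,-150)):
    p,d,W=cloud(name)
    hsv=cv2.cvtColor(p,cv2.COLOR_RGB2HSV)
    M=(d>0)&(W[...,2]>zb[0])&(W[...,2]<zb[1])&(W[...,0]>xr[0])&(W[...,0]<xr[1])&(W[...,1]>yr[0])&(W[...,1]<yr[1])
    v=np.mgrid[:480,:640][0]; M&=v<345 if name=='wrist' else True
    n,L,S,C=cv2.connectedComponentsWithStats(cv2.morphologyEx(M.astype(np.uint8),cv2.MORPH_OPEN,np.ones((3,3))))
    for i in range(1,n):
        if S[i,4]<300: continue
        P=W[L==i]; xy=P[:,:2]
        # fit T shape: area-weighted T template against points by brute optimisation
        (c,s,a)=cv2.minAreaRect(xy.astype(np.float32))
        h=xy[(hsv[L==i][:,0]<14)]
        s_=xy[(hsv[L==i][:,0]>=16)]
        th=np.arctan2(*(h.mean(0)-s_.mean(0))[::-1])
        from scipy.optimize import minimize
        def sd(q):
            R=np.array([[np.cos(q[2]),-np.sin(q[2])],[np.sin(q[2]),np.cos(q[2])]]);l=(xy-q[:2])@R
            f=lambda x0,x1,w: np.maximum(np.maximum(x0-l[:,0],l[:,0]-x1),abs(l[:,1])-w)
            s=np.minimum(f(5,85,28),f(-85,5,15)); return np.mean(np.maximum(s,0)**2)
        c0=h.mean(0)-45*np.array([np.cos(th),np.sin(th)])
        r=min((minimize(sd,[*(c0+[a*np.cos(th),a*np.sin(th)]),th],method='Nelder-Mead',options=dict(xatol=.01,fatol=1e-4,maxiter=800)) for a in(-4,0,4)),key=lambda r:r.fun)
        q=r.x;print('block',np.round(q[:2],1),'yaw',round(np.degrees(q[2]),1),'err',round(r.fun,2),'n',len(P),'size',np.round(s,1),'z',np.median(P[:,2]).round(1))
    return p
E
python3 -m jog '[[-295,-15,20,0.2,-0.2],[-295,-15,20,0.2,-0.2],[-295,-15,20,0.2,-0.2],[-295,-15,20,0.2,-0.2],[-295,-15,20,0.2,-0.2],[-295,-15,20,0.2,-0.2],[-295,-15,20,0.2,-0.2],[-295,-15,20,0.2,-0.2]]'; python3 -m jog '[[0,0,0,0,-0.2],[0,0,0,0,-0.2]]'; python3 -c "
from blocks import *
p=blocks();cv2.imwrite('pics/w2.png',p[:,:,::-1]);print(pose())"
```

```text
clock: 3.27
ee_pos: [505.2, -234.1, 395.9]
eef_rot: [-179.9, 0.1, 90.0]
ft_force: [-0.3, 0.8, -0.3]
grip_width: 0.597
gripper_force: 0.0
clock: 3.43
ee_pos: [506.0, -229.1, 396.7]
eef_rot: [-180.0, -0.1, 90.1]
ft_force: [0.3, 0.2, -0.0]
grip_width: 0.597
gripper_force: 0.0
block [ 415.3 -273.9] yaw 88.2 err 0.0 n 3959 size [169.6  56.1] z 41.0
block [ 505.9 -286.9] yaw 80.9 err 0.0 n 3834 size [170.5  56.1] z 41.1
block [ 613.9 -284.3] yaw 88.6 err 0.0 n 3792 size [160.   56.2] z 41.0
(array([ 506.20174145, -228.66682287,  396.97127693]), array([ 1.79995514e+02, -4.46904421e-02,  9.01454920e+01]))
```

View pics/w2.png

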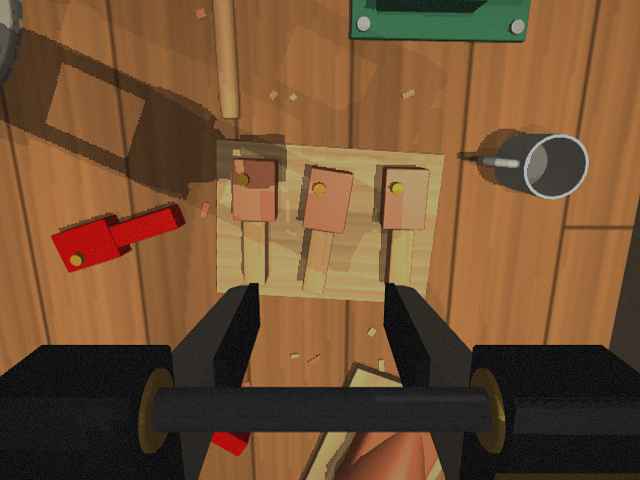

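```bash
python3 -c "
from h import *
print(rel(612.6,-339.3,70,88.6),rel(612.6,-339.3,23,88.6))"
```

```text
[-110.9, 106.1, 327.0, 1.5] [-110.9, 106.1, 374.0, 1.5]
```

```bash
python3 -m jog '[[-111,106,100,1.5,-0.2],[-111,106,100,1.5,-0.2],[-111,106,100,1.5,-0.2],[-111,106,100,1.5,-0.2],[-111,106,320,1.5,-0.2],[-111,106,320,1.5,-0.2],[-111,106,320,1.5,-0.2],[-111,106,320,1.5,-0.2]]'; python3 -m jog '[[0,0,0,0,-0.2],[0,0,0,0,-0.2]]'; python3 -c "
from h import *
print(rel(612.6,-339.3,23,88.6))"
```

```text
clock: 4.15
ee_pos: [610.5, -336.2, 138.2]
eef_rot: [180.0, -0.0, 88.7]
ft_force: [0.3, 0.1, -0.9]
grip_width: 0.604
gripper_force: 0.0
clock: 4.32
ee_pos: [608.9, -336.1, 138.3]
eef_rot: [-179.8, -0.1, 88.7]
ft_force: [-0.1, 0.1, 0.4]
grip_width: 0.602
gripper_force: 0.0
[-3.1, 3.7, 115.3, 0.1]
```

```bash
python3 -m jog '[[-3,3.7,40,0,-0.2],[-3,3.7,80,0,-0.2],[-3,3.7,115,0,-0.2],[-3,3.7,115,0,-0.2],[-3,3.7,115,0,-0.2]]'; python3 -m jog '[[0,0,0,0,1],[0,0,0,0,1],[0,0,0,0,1],[0,0,0,0,1],[0,0,0,0,1],[0,0,0,0,1]]' 40
```

```text
clock: 4.73
ee_pos: [614.1, -341.5, 26.6]
eef_rot: [180.0, 0.0, 88.6]
ft_force: [0.7, 0.0, 1.6]
grip_width: 0.597
gripper_force: 0.0
clock: 5.23
ee_pos: [613.8, -343.4, 28.6]
eef_rot: [179.9, 0.1, 88.6]
ft_force: [-15.8, -0.3, 36.0]
grip_width: 0.193
gripper_force: 31.4
```

```bash
python3 -c "
from h import *
print({k:np.round(v,2).tolist() for k,v in env.get_state().items()})
p,d=env.capture('wrist');cv2.imwrite('pics/w3.png',p[:,:,::-1])
p,d=env.capture('scene');cv2.imwrite('pics/s3.png',cv2.resize(p[180:340,180:360,::-1],None,fx=3,fy=3))"
```

```text
{'clock': 5.23, 'q': [-29.31, 37.14, 89.9, -0.09, 52.81, -27.83], 'qvel': [-0.5, -0.96, 0.33, -1.17, 2.5, -0.07], 'joint_torque': [5.3, -52.12, -24.78, 2.16, -4.82, -0.03], 'ee_pos': [613.77, -343.43, 28.56], 'eef_rot': [179.9, 0.13, 88.57], 'ft_force': [-15.75, -0.25, 35.99], 'moment': [-0.09, 2.8, -0.08], 'gripper_force': 31.36, 'grip_width': 0.19}
```

View pics/w3.png

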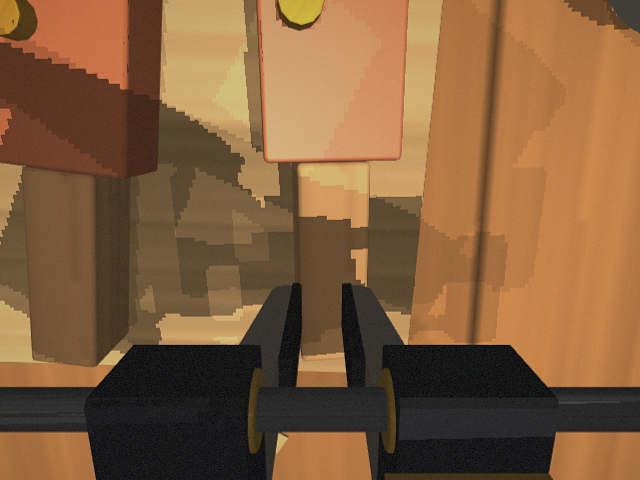

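View pics/s3.png

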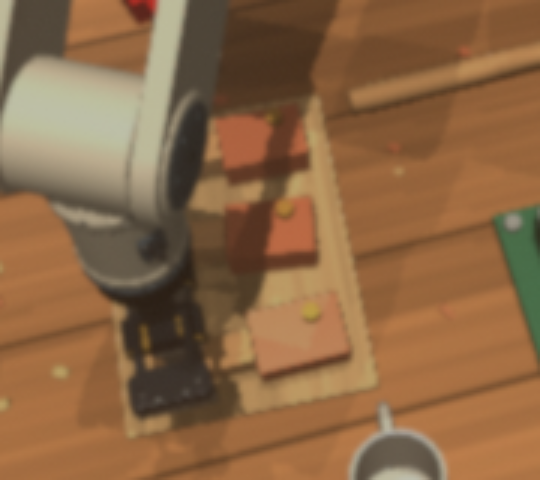

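```bash
python3 -c "
from h import *
p,d,W=cloud('wrist')
for r in (130,190,230,270,300,330): print(r,[(c,*W[r,c].round().astype(int)) for c in range(230,430,10)])
print(pose(),env.get_state()['ft_force'],env.get_state()['grip_width'])"
```

```text
130 [(230, np.int64(570), np.int64(-267), np.int64(6)), (240, np.int64(575), np.int64(-268), np.int64(6)), (250, np.int64(579), np.int64(-268), np.int64(5)), (260, np.int64(584), np.int64(-268), np.int64(5)), (270, np.int64(594), np.int64(-268), np.int64(49)), (280, np.int64(598), np.int64(-268), np.int64(48)), (290, np.int64(602), np.int64(-268), np.int64(48)), (300, np.int64(606), np.int64(-268), np.int64(49)), (310, np.int64(609), np.int64(-268), np.int64(48)), (320, np.int64(613), np.int64(-268), np.int64(47)), (330, np.int64(617), np.int64(-269), np.int64(44)), (340, np.int64(621), np.int64(-269), np.int64(45)), (350, np.int64(625), np.int64(-269), np.int64(46)), (360, np.int64(629), np.int64(-269), np.int64(44)), (370, np.int64(633), np.int64(-269), np.int64(43)), (380, np.int64(637), np.int64(-269), np.int64(42)), (390, np.int64(641), np.int64(-269), np.int64(41)), (400, np.int64(645), np.int64(-269), np.int64(41)), (410, np.int64(656), np.int64(-269), np.int64(6)), (420, np.int64(661), np.int64(-270), np.int64(5))]
190 [(230, np.int64(567), np.int64(-296), np.int64(5)), (240,
[... 4585 characters left out ...]
nt64(45)), (330, np.int64(616), np.int64(-355), np.int64(43)), (340, np.int64(618), np.int64(-333), np.int64(87)), (350, np.int64(622), np.int64(-332), np.int64(88)), (360, np.int64(625), np.int64(-332), np.int64(89)), (370, np.int64(628), np.int64(-333), np.int64(88)), (380, np.int64(632), np.int64(-332), np.int64(89)), (390, np.int64(649), np.int64(-375), np.int64(6)), (400, np.int64(655), np.int64(-376), np.int64(5)), (410, np.int64(660), np.int64(-376), np.int64(5)), (420, np.int64(667), np.int64(-379), np.int64(-1))]
(array([ 612.79155838, -343.84634737,   29.93321037]), array([1.79976587e+02, 1.47227715e-01, 8.85608522e+01])) [-15.91720967   1.55722521  37.70232186] 0.11872947108226842
```

```bash
python3 -m jog '[[0,0,0,0,-0.2],[0,0,0,0,-0.2],[0,0,0,0,-0.2],[0,0,0,0,-0.2],[0,0,0,0,-0.2]]' 20; python3 -c "
from h import *
p,d,W=cloud('wrist');cv2.imwrite('pics/w4.png',p[:,:,::-1])
print(pose(),env.get_state()['ft_force'])
K=env.camera_model('wrist');T=np.array(K['cam_to_world']);print(T[:3,3].round(1))
for r in range(255,345,5): print(r,[tuple(W[r,c].round().astype(int).tolist()) for c in range(232,300,8)])
"
```

```text
clock: 5.8
ee_pos: [618.3, -346.3, 30.8]
eef_rot: [179.3, 0.4, 88.5]
ft_force: [2.4, -7.4, 19.8]
grip_width: 0.46
gripper_force: 8.5
(array([ 618.13438138, -346.15202034,   30.35913408]), array([179.34654443,   0.41207421,  88.52062428])) [ 2.38150498 -6.30649276 15.83712601]
[ 617.  -270.   213.4]
255 [(571, -333, 5), (575, -333, 5), (579, -334, 4), (584, -333, 6), (588, -333, 6), (592, -334, 6), (596, -334, 6), (600, -334, 5), (605, -334, 4)]
260 [(571, -336, 6), (575, -336, 5), (579, -336, 5), (583, -336, 4), (588, -336, 5), (592, -337, 5), (596, -337, 5), (600, -336, 7), (605, -337, 5)]
265 [(571, -339, 4), (575, -339, 6), (579, -339, 4), (583, -339, 5), (588, -339, 5), (592, -339, 5), (596, -340, 4), (600, -340, 5), (604, -340, 5)]
270 [(570, -342, 4), (575, -342, 5), (579, -342, 4), (583, -342, 4), (587, -342, 5), (592, -342, 6), (596, -342, 5), (600, -342, 5), (604, -342, 5)]
275 [(570, -344, 5), (574, -344, 5), (579, -344, 6), (583, -345, 5), (587, -345, 5), (592, -345, 5), (596, -345, 6), (600, -345, 6), (604, -345, 5)]
280 [(570, -347, 5), (574, -347, 6), (579, -347, 6), (5
[... 1245 characters left out ...]
(596, -337, 74), (596, -348, 52), (594, -371, 6), (599, -372, 4), (603, -371, 5)]
325 [(587, -334, 85), (590, -333, 86), (592, -334, 84), (595, -335, 84), (596, -339, 76), (596, -350, 53), (594, -374, 6), (599, -374, 5), (603, -375, 5)]
330 [(588, -333, 89), (590, -333, 90), (593, -334, 88), (595, -334, 88), (596, -341, 76), (596, -352, 55), (594, -377, 5), (598, -378, 4), (603, -377, 5)]
335 [(588, -334, 93), (591, -334, 93), (593, -334, 92), (596, -334, 92), (596, -343, 76), (596, -354, 54), (594, -380, 6), (598, -380, 6), (603, -381, 5)]
340 [(589, -333, 96), (591, -334, 96), (594, -334, 96), (596, -335, 94), (596, -344, 78), (589, -384, 4), (594, -384, 5), (598, -383, 5), (603, -384, 5)]
```

View pics/w4.png

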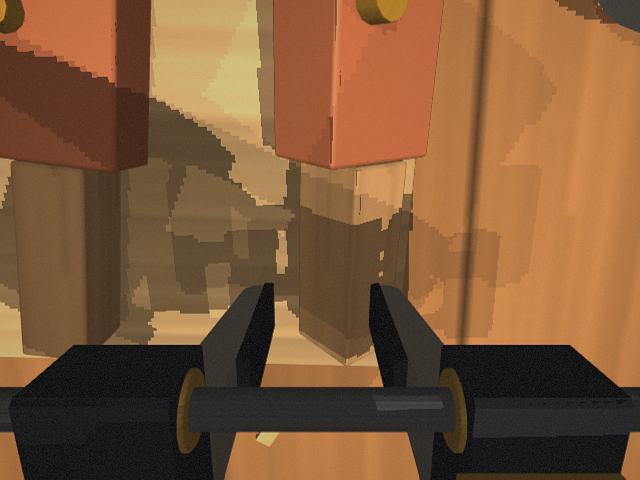

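The wrist view shows the shank rolled between the fingers, with the pads at columns 273 and 370. By depth the tips sit about 14 mm above where I expected, so the fingers only caught the block's top edge. I'll open, lift and look again.

```bash
python3 -m jog '[[0,0,0,0,-0.6],[0,0,0,0,-0.8],[0,0,-20,0,-0.8],[0,0,-40,0,-0.8],[0,0,-80,0,-0.8],[0,0,-100,0,-0.8],[0,0,-100,0,-0.8],[0,0,-100,0,-0.2]]'; python3 -m jog '[[-30,0,-110,0,-0.2],[-30,0,-110,0,-0.2],[-30,0,-110,0,-0.2],[-30,0,-110,0,-0.2],[-30,0,-110,0,-0.2]]'; python3 -c "
from blocks import *
p,d,W=cloud('wrist');print(pose())
for r in (270,290,310,340,350,360,380,400,430,470): print(r,[tuple(W[r,c].round().astype(int).tolist()) for c in (60,140,200,235,245,255,260,265,270,275)])
p=blocks()
cv2.imwrite('pics/w5.png',p[:,:,::-1])"
```

```text
clock: 6.52
ee_pos: [613.9, -342.6, 126.6]
eef_rot: [179.8, 0.1, 88.5]
ft_force: [0.1, 0.5, -0.6]
grip_width: 0.851
gripper_force: 0.0
clock: 6.93
ee_pos: [612.5, -372.6, 235.1]
eef_rot: [179.9, 0.0, 88.5]
ft_force: [1.0, -0.2, -0.4]
grip_width: 0.601
gripper_force: 0.0
(array([ 611.55981155, -371.73020056,  233.12853565]), array([-1.79918541e+02, -5.29285428e-02,  8.85286212e+01]))
270 [(333, -433, 0), (417, -436, -1), (481, -437, -1), (518, -439, -2), (529, -438, 0), (540, -439, -1), (545, -439, -1), (550, -439, -1), (556, -439, -1), (561, -440, -2)]
290 [(327, -457, -2), (413, -459, -3), (479, -460, -1), (576, -361, 255), (580, -361, 255), (584, -361, 257), (544, -462, 0), (549, -462, -2), (554, -462, -1), (560, -462, -1)]
310 [(323, -480, -1), (411, -482, -1), (476, -483, -1), (580, -361, 276), (584, -361, 277), (584, -369, 259), (542, -485, -2), (547, -485, -1), (553, -486, -2), (613, -298, 419)]
340 [(317, -516, -1), (406, -517, 0), (574, -360, 301), (584, -361, 299), (584, -370, 283), (584, -381, 263), (540, -521, 0), (545, -521, -1), (551, -521, 0), (559, -513, 16)]
350 [(561
[... 592 characters left out ...]
-298, 419), (598, -346, 351), (600, -345, 353), (601, -346, 351), (602, -345, 353), (603, -345, 353), (604, -345, 353)]
430 [(569, -344, 361), (581, -347, 358), (589, -351, 354), (596, -350, 355), (598, -350, 354), (600, -350, 354), (601, -350, 354), (602, -351, 354), (602, -351, 354), (603, -350, 354)]
470 [(568, -351, 361), (580, -354, 359), (580, -382, 330), (503, -679, 18), (515, -680, 18), (526, -682, 16), (532, -681, 17), (543, -655, 44), (551, -643, 57), (557, -635, 65)]
block [ 415.5 -274.3] yaw 88.1 err 0.0 n 10858 size [169.9  57. ] z 40.9
block [ 612.3 -283.8] yaw 88.2 err 0.0 n 9913 size [170.2  56.1] z 40.9
block [ 505.9 -286.8] yaw 81.0 err 0.0 n 10157 size [170.2  56.7] z 40.9
```

View pics/w5.png

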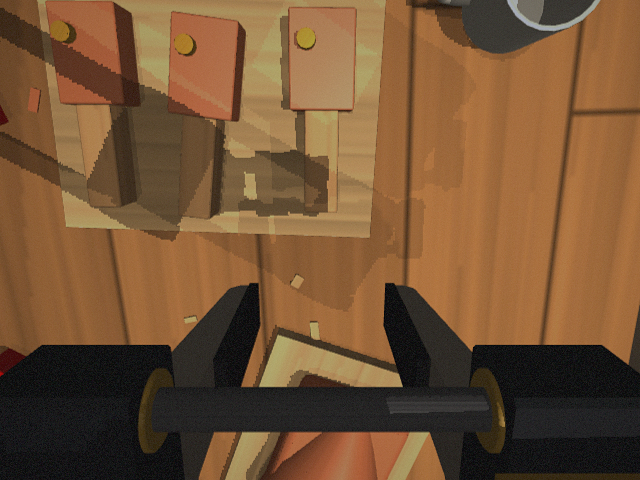

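```bash
python3 -m jog '[[33,-1.9,0,0.3,-0.2],[33,-1.9,40,0.3,-0.2],[33,-1.9,80,0.3,-0.2],[33,-1.9,120,0.3,-0.2],[33,-1.9,160,0.3,-0.2],[33,-1.9,190,0.3,-0.2],[33,-1.9,210,0.3,-0.2],[33,-1.9,210,0.3,-0.2]]'; python3 -m jog '[[0,0,0,0,-0.2],[0,0,0,0,-0.2],[0,0,0,0,-0.2]]';  python3 -m jog '[[0,0,3,0,-0.2],[0,0,6,0,-0.2],[0,0,6,0,-0.2]]'; python3 -c "
from h import *
print(rel(610.6,-338.8,23,88.2))
p,d,W=cloud('wrist')
for r in (285,288,292): print(r,[tuple(W[r,c].round().astype(int).tolist()) for c in (240,245,250,254,258,262)])"
```

```text
clock: 7.7
ee_pos: [606.1, -335.7, 16.9]
eef_rot: [-179.4, -0.3, 88.3]
ft_force: [-0.7, -0.3, -0.8]
grip_width: 0.599
gripper_force: 0.0
clock: 7.95
ee_pos: [612.1, -339.4, 26.1]
eef_rot: [179.9, 0.1, 88.3]
ft_force: [0.4, -0.6, 0.6]
grip_width: 0.598
gripper_force: 0.0
clock: 8.2
ee_pos: [611.2, -339.0, 18.8]
eef_rot: [180.0, 0.0, 88.2]
ft_force: [-0.9, 0.6, -0.1]
grip_width: 0.599
gripper_force: 0.0
[0.2, -0.6, -4.2, 0.0]
285 [(569, -338, 5), (577, -328, 32), (580, -327, 35), (582, -327, 35), (583, -328, 33), (580, -338, 5)]
288 [(576, -328, 35), (578, -328, 36), (581, -327, 38), (582, -327, 38), (583, -329, 33), (580, -340, 5)]
292 [(577, -328, 41), (579, -327, 42), (581, -327, 43), (583, -328, 42), (583, -331, 33), (580, -343, 3)]
```

```bash
python3 -m jog '[[0,-0.6,5,0,-0.2],[0,-0.6,10,0,-0.2],[0,-0.6,10,0,-0.2],[0,-0.6,10,0,-0.2]]'; python3 -m jog '[[0,0,3,0,-0.2],[0,0,6,0,-0.2],[0,0,8,0,-0.2],[0,0,8,0,-0.2],[0,0,8,0,-0.2]]';python3 -c "
from h import *
p,d,W=cloud('wrist');print(pose())
for r in (285,288,292): print(r,[tuple(W[r,c].round().astype(int).tolist()) for c in (240,245,250,254,258,262)])"
```

```text
clock: 8.58
ee_pos: [610.1, -338.7, 7.9]
eef_rot: [-179.9, -0.0, 88.3]
ft_force: [-0.2, 0.8, -0.1]
grip_width: 0.6
gripper_force: 0.0
clock: 9.0
ee_pos: [610.4, -338.9, 0.3]
eef_rot: [-180.0, -0.0, 88.2]
ft_force: [0.3, 0.6, 0.3]
grip_width: 0.599
gripper_force: 0.0
(array([ 6.10577819e+02, -3.38935374e+02,  5.38691321e-01]), array([-1.79999710e+02, -1.02954652e-03,  8.82488517e+01]))
285 [(572, -331, 4), (577, -328, 14), (579, -327, 17), (581, -327, 17), (582, -328, 14), (582, -331, 5)]
288 [(575, -328, 17), (577, -328, 18), (580, -327, 20), (582, -327, 21), (582, -329, 15), (582, -333, 5)]
292 [(576, -328, 23), (578, -327, 24), (581, -327, 24), (582, -327, 25), (582, -331, 16), (582, -335, 4)]
```

```bash
python3 -m jog '[[0,0,3,0,-0.2],[0,0,3,0,-0.2],[0,0,3,0,1],[0,0,3,0,1],[0,0,3,0,1],[0,0,3,0,1],[0,0,3,0,1],[0,0,3,0,1]]' 40
```

```text
clock: 9.72
ee_pos: [610.6, -339.0, -2.4]
eef_rot: [180.0, 0.0, 88.3]
ft_force: [0.2, 0.1, 1.1]
grip_width: 0.328
gripper_force: 40.0
```

```bash
python3 -m jog '[[0,0,-15,0,1],[0,0,-30,0,1],[0,0,-60,0,1],[0,0,-80,0,1],[0,0,-80,0,1],[0,0,-80,0,1]]';  python3 -c "
from h import *
print(pose());print(rel(616,-190,60,89.3))
p,d,W=cloud('wrist')
cv2.imwrite('pics/w6.png',p[:,:,::-1])
print([tuple(W[r,c].round().astype(int).tolist()) for r in (60,110,140) for c in (275,290,320,350,365)])"
```

```text
clock: 10.22
ee_pos: [611.8, -339.6, 80.1]
eef_rot: [179.8, 0.1, 88.3]
ft_force: [0.5, 0.5, -2.3]
grip_width: 0.325
gripper_force: 40.0
(array([ 611.76429393, -339.5880283 ,   80.14944872]), array([1.79798117e+02, 1.05685023e-01, 8.82528416e+01]))
[149.6, -0.3, 20.1, -1.0]
[(599, -243, 123), (604, -243, 123), (613, -243, 122), (622, -244, 123), (627, -244, 124), (598, -258, 123), (603, -258, 123), (613, -258, 123), (622, -258, 124), (627, -259, 123), (598, -267, 122), (603, -267, 123), (612, -268, 123), (622, -268, 123), (627, -268, 123)]
```

View pics/w6.png

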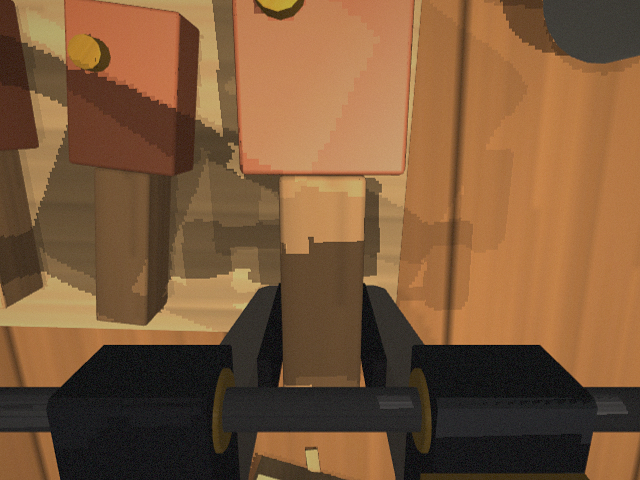

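Grip is good: width 0.325, and the block hangs level with its shank centred on the pads at column 322. Next I'll line it up in front of the press.

```bash
python3 -m jog '[[40,-1.3,0,-1,1],[80,-1.3,0,-1,1],[120,-1.3,0,-1,1],[150,-1.3,0,-1,1],[150,-1.3,10,-1,1],[150,-1.3,21,-1,1],[150,-1.3,21,-1,1],[150,-1.3,21,-1,1]]';python3 -m jog '[[0,0,0,0,1],[0,0,0,0,1]]'; python3 -c "
from h import *
print(pose());print(rel(615,-190,58.5,89.3))
p,d,W=cloud('wrist')
print([tuple(W[r,c].round().astype(int).tolist()) for r in (60,110,140) for c in (275,290,320,350,365)])"
```

```text
clock: 10.93
ee_pos: [612.6, -189.8, 54.9]
eef_rot: [-179.8, -0.0, 89.2]
ft_force: [-0.7, -0.2, -0.9]
grip_width: 0.321
gripper_force: 40.0
clock: 11.1
ee_pos: [613.9, -190.2, 56.5]
eef_rot: [180.0, 0.0, 89.2]
ft_force: [1.1, -1.0, -1.5]
grip_width: 0.325
gripper_force: 40.0
(array([ 613.86295354, -190.1637516 ,   56.54457411]), array([1.79994905e+02, 6.56772862e-03, 8.91678982e+01]))
[0.2, 1.1, -2.0, -0.1]
[(600, -94, 100), (604, -94, 100), (614, -94, 100), (623, -94, 101), (628, -94, 100), (599, -109, 99), (604, -109, 100), (614, -109, 99), (623, -109, 99), (628, -109, 100), (599, -118, 99), (604, -118, 99), (613, -118, 98), (614, -115, 240), (628, -118, 100)]
```

```bash
python3 -m jog '[[0,1.1,-2,0,1],[0,1.1,-2,0,1],[0,1.1,-2,0,1],[15,1.1,-2,0,1],[30,1.1,-2,0,1],[45,1.1,-2,0,1],[60,1.1,-2,0,1],[60,1.1,-2,0,1]]';python3 -m jog '[[8,0,0,0,1],[16,0,0,0,1],[24,0,0,0,1],[32,0,0,0,1],[40,0,0,0,1],[48,0,0,0,1],[48,0,0,0,1]]'; python3 -c "
from h import *
p,d,W=cloud('wrist')
print(pose());print(rel(616.9,-36,58.5,89.3))
cv2.imwrite('pics/w7.png',p[:,:,::-1])
"
```

```text
clock: 11.82
ee_pos: [615.3, -125.8, 58.2]
eef_rot: [-179.9, -0.0, 89.4]
ft_force: [0.5, -0.0, -6.6]
grip_width: 0.325
gripper_force: 40.0
clock: 12.4
ee_pos: [615.9, -79.0, 58.2]
eef_rot: [-179.9, -0.1, 89.3]
ft_force: [-0.6, 4.2, -5.8]
grip_width: 0.326
gripper_force: 40.0
(array([615.88885338, -79.27931221,  58.24051859]), array([-1.79938198e+02, -8.18494091e-02,  8.92996388e+01]))
[43.3, 0.5, -0.3, -0.0]
```

View pics/w7.png

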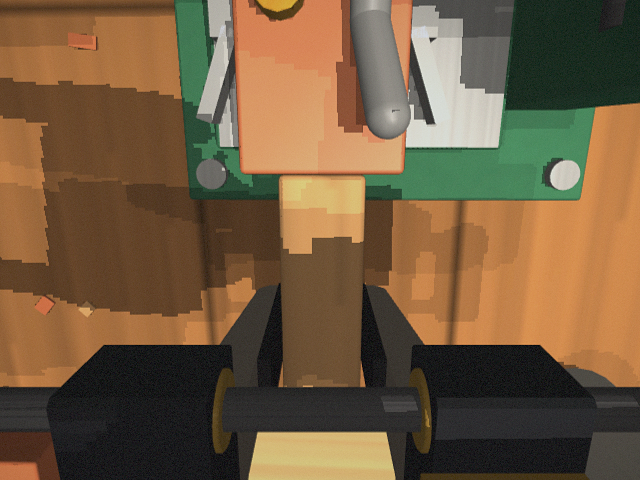

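The head is entering centred between the flared rails (head columns 240–408, toe at 385), so I'll continue to the stop.

```bash
python3 -m jog '[[8,0.3,0,0,1],[16,0.3,0,0,1],[24,0.3,0,0,1],[30,0.3,0,0,1],[36,0.3,0,0,1],[40,0.3,0,0,1],[40,0.3,0,0,1]]';python3 -m jog '[[2,0,0,0,1],[4,0,0,0,1],[4,0,0,0,1]]'
```

```text
clock: 13.03
ee_pos: [616.9, -39.4, 58.4]
eef_rot: [-180.0, -0.1, 89.3]
ft_force: [-0.5, 3.7, -5.9]
grip_width: 0.322
gripper_force: 40.0
clock: 13.28
ee_pos: [617.3, -36.8, 58.6]
eef_rot: [180.0, -0.0, 89.2]
ft_force: [0.4, -0.2, -7.5]
grip_width: 0.327
gripper_force: 40.0
```

```bash
python3 -m jog '[[2,0,0,0,1],[2,0,0,0,1],[3,0,0,0,1],[3,0,0,0,1]]';python3 -m jog '[[1,0,0,0,1],[2,0,0,0,1],[2,0,0,0,1]]'
```

```text
clock: 13.62
ee_pos: [617.5, -36.7, 58.9]
eef_rot: [180.0, 0.2, 89.3]
ft_force: [-0.1, -14.5, -5.3]
grip_width: 0.322
gripper_force: 40.0
clock: 13.87
ee_pos: [617.5, -36.6, 59.1]
eef_rot: [180.0, 0.4, 89.3]
ft_force: [-1.3, -24.9, -5.6]
grip_width: 0.323
gripper_force: 40.0
```

```bash
python3 -m jog '[[-5,0,1,0,1],[-5,0,1,0,1],[-5,0,1,0,-0.2],[-5,0,1,0,-0.2],[-5,0,1,0,-0.2],[-5,0,1,0,-0.2]]'; python3 -m jog '[[-2,0,-30,0,-0.2],[-2,0,-60,0,-0.2],[-2,0,-100,0,1],[-2,0,-140,0,1],[-2,0,-180,0,1],[-2,0,-190,0,1],[-2,0,-190,0,1]]' 20; python3 -c "
from h import *
p,d,W=cloud('wrist')
print(pose());print(rel(456,81,250,89.3))
print([tuple(W[r,c].round(1).tolist()) for r in (150,200,230,250) for c in (310,320,330)])
cv2.imwrite('pics/w8.png',p[:,:,::-1])
"
```

```text
clock: 14.37
ee_pos: [617.8, -36.4, 58.1]
eef_rot: [179.9, -0.0, 89.3]
ft_force: [0.8, 1.4, 0.2]
grip_width: 0.585
gripper_force: 0.0
clock: 14.95
ee_pos: [619.5, -38.7, 252.0]
eef_rot: [179.6, 0.0, 89.3]
ft_force: [0.5, 0.3, -0.1]
grip_width: 0.262
gripper_force: 0.0
(array([618.03644635, -38.6759084 , 248.94628755]), array([ 1.79812335e+02, -2.29833327e-03,  8.92742654e+01]))
[117.6, -163.5, -1.1, -0.0]
[(611.5, 21.9, 99.0), (619.4, 21.8, 98.0), (626.9, 22.4, 114.9), (610.8, -18.0, 98.6), (618.9, -18.0, 99.2), (627.1, -17.9, 100.3), (610.3, -42.7, 100.7), (618.6, -42.9, 100.2), (626.9, -43.0, 100.1), (610.0, -60.0, 100.4), (618.4, -60.5, 98.8), (626.8, -59.9, 101.6)]
```

View pics/w8.png

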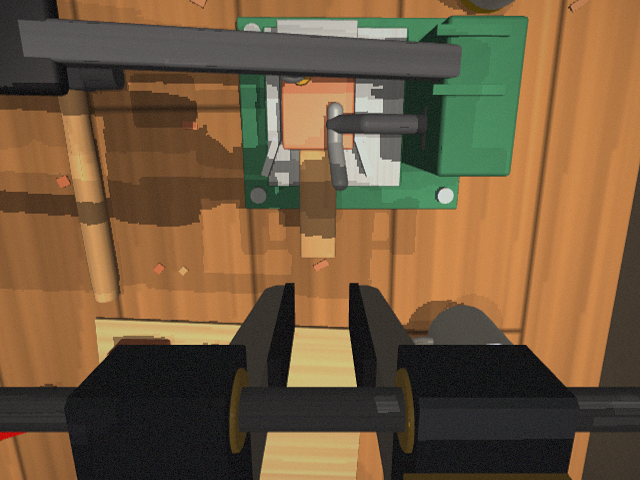

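The block is seated with the hold-down foot on its head at (335,125), and the dowel is just under the lever at (297,77). Now the press stroke.

```bash
python3 -m jog '[[118,-163.5,-1,0,1],[118,-163.5,-1,0,1],[118,-163.5,-1,0,1],[118,-163.5,-1,0,1],[118,-163.5,-1,0,1],[118,-163.5,-1,0,1],[118,-163.5,-1,0,1],[118,-163.5,-1,0,1]]'; python3 -m jog '[[0,0,15,0,1],[0,0,30,0,1],[0,0,45,0,1],[0,0,60,0,1],[0,0,70,0,1],[0,0,80,0,1],[0,0,80,0,1]]';python3 -m jog '[[0,0,8,0,1],[0,0,16,0,1],[0,0,22,0,1],[0,0,26,0,1],[0,0,26,0,1]]'
```

```text
clock: 15.67
ee_pos: [455.1, 81.1, 247.4]
eef_rot: [-179.9, 0.0, 89.3]
ft_force: [0.0, 0.1, 0.8]
grip_width: 0.009
gripper_force: 0.0
clock: 16.25
ee_pos: [455.1, 80.5, 166.7]
eef_rot: [-179.9, 0.0, 89.2]
ft_force: [-1.2, -1.5, 2.9]
grip_width: 0.007
gripper_force: 1.6
clock: 16.67
ee_pos: [453.8, 80.8, 142.4]
eef_rot: [-179.8, 0.0, 89.2]
ft_force: [-8.1, -0.2, 9.2]
grip_width: 0.005
gripper_force: 4.6
```

```bash
python3 -m jog '[[0,0,4,0,1],[0,0,4,0,1],[0,0,4,0,1]]';python3 -m jog '[[0,0,3,0,1],[0,0,3,0,1],[0,0,3,0,1]]'
```

```text
clock: 16.92
ee_pos: [453.9, 80.8, 141.1]
eef_rot: [-179.8, 0.0, 89.2]
ft_force: [-18.5, -2.0, 40.0]
grip_width: 0.007
gripper_force: 20.0
clock: 17.17
ee_pos: [453.9, 80.9, 140.3]
eef_rot: [-179.8, 0.0, 89.2]
ft_force: [-29.6, -2.8, 70.7]
grip_width: 0.006
gripper_force: 35.4
```

```bash
python3 -m jog '[[0,0,-20,0,1],[0,0,-50,0,1],[0,0,-85,0,1],[0,0,-115,0,1],[0,0,-115,0,0],[-118,163.5,-115,0,-0.2],[-118,163.5,-115,0,-0.2],[-118,163.5,-115,0,-0.2]]'; python3 -m jog '[[-60,82,0,0,-0.2],[-60,82,0,0,-0.2],[-60,82,0,0,-0.2],[-60,82,0,0,-0.2]]'; python3 -c "
from h import *
p,d,W=cloud('wrist')
print(pose());print(rel(617.8,-36.6,58.2,89.3))
q=W[60:160,250:360].reshape(-1,3);q=q[(q[:,2]>94)&(q[:,2]<116)&(q[:,1]>50)];
print(np.histogram(q[:,2],bins=range(94,118,2)))
cv2.imwrite('pics/w9.png',cv2.resize(p[20:260,180:500,::-1],None,fx=2,fy=2))
"
```

```text
clock: 17.83
ee_pos: [557.3, 5.7, 251.0]
eef_rot: [179.9, -0.0, 89.3]
ft_force: [0.5, 1.2, 0.2]
grip_width: 0.273
gripper_force: 0.0
clock: 18.17
ee_pos: [639.9, -57.4, 249.3]
eef_rot: [180.0, 0.0, 89.1]
ft_force: [-1.0, -1.5, -1.7]
grip_width: 0.564
gripper_force: 0.0
(array([637.98284548, -55.8882532 , 249.30066723]), array([-1.79961535e+02,  2.32432058e-03,  8.91348906e+01]))
[19.0, -20.5, 191.1, -0.2]
(array([  0,  14, 944, 917,   4,   0,   5,  30,  58,  29,   2]), array([ 94,  96,  98, 100, 102, 104, 106, 108, 110, 112, 114, 116]))
```

View pics/w9.png

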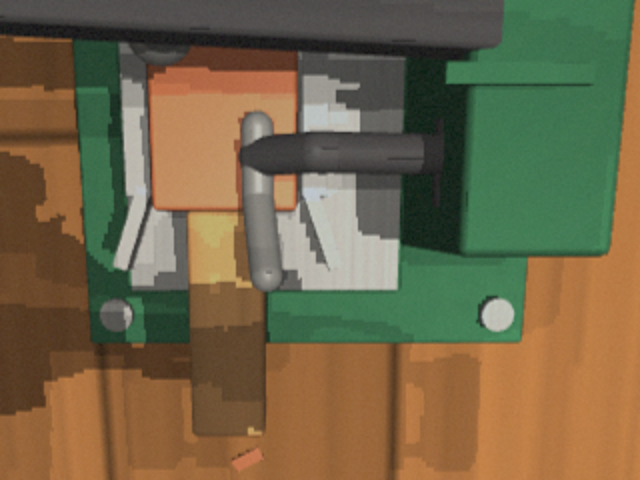

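The block is still seated under the finger and the lever is clear, though the dowel itself is hidden under the lever. I'll grip and draw it out, then check the dowel by depth.

```bash
python3 -m jog '[[19,-20.5,0,-0.2,-0.2],[19,-20.5,40,-0.2,-0.2],[19,-20.5,80,-0.2,-0.2],[19,-20.5,110,-0.2,-0.2],[19,-20.5,110,-0.2,-0.2],[19,-20.5,110,-0.2,-0.2]]'; python3 -c "
from h import *
print(rel(617.8,-36.6,58.2,89.3))"
```

```text
clock: 18.72
ee_pos: [615.0, -34.5, 139.8]
eef_rot: [-179.8, -0.0, 89.5]
ft_force: [0.6, -0.2, 1.1]
grip_width: 0.602
gripper_force: 0.0
[-2.1, 2.8, 81.6, 0.2]
```

```bash
python3 -m jog '[[-1,1,40,0.2,-0.2],[-1,1,80,0.2,-0.2],[-1,1,81,0.2,-0.2],[-1,1,81,0.2,-0.2],[-1,1,81,0.2,-0.2]]'; python3 -m jog '[[0,0,0,0,1],[0,0,0,0,1],[0,0,0,0,1],[0,0,0,0,1],[0,0,0,0,1]]' 40; python3 -m jog '[[-5,0,-0.5,0,1],[-20,0,-1,0,1],[-40,0,-1,0,1],[-65,0,-1,0,1],[-95,0,-1,0,1],[-130,0,-1,0,1],[-150,0,-1,0,1],[-150,0,-1,0,1]]'
cat > dowel.py <<'E'
from h import *
p,d,W=cloud('wrist');P,r=pose();print(P.round(1),r.round(1))
hsv=cv2.cvtColor(p,cv2.COLOR_RGB2HSV)
M=(hsv[...,0]>18)&(hsv[...,0]<35)&(hsv[...,1]>150)&(d>0)&(W[...,2]>P[2]+30);M[100:]=0;M[:,:200]=0;M[:,440:]=0
q=W[M];print('dowel',len(q),np.median(q,0).round(1) if len(q) else 0,'head top',np.median(W[60:160,260:390].reshape(-1,3),0).round(1))
E
python3 dowel.py; python3 -c "
from h import *
print(rel(545,-190,200,89))"
```

```text
clock: 19.13
ee_pos: [619.5, -36.1, 62.6]
eef_rot: [179.8, 0.0, 89.3]
ft_force: [1.0, -1.7, 0.6]
grip_width: 0.596
gripper_force: 0.0
clock: 19.55
ee_pos: [618.1, -36.2, 60.7]
eef_rot: [179.9, 0.0, 89.3]
ft_force: [-2.4, -0.7, 8.1]
grip_width: 0.322
gripper_force: 40.0
clock: 20.22
ee_pos: [615.5, -190.1, 60.6]
eef_rot: [180.0, 0.1, 89.1]
ft_force: [-0.3, 0.5, -1.7]
grip_width: 0.321
gripper_force: 40.0
[ 615.4 -188.1   60.5] [-180.     0.    89.1]
dowel 0 0 head top [ 616.8 -108.3   99.6]
[-3.0, -70.3, -139.5, 0.1]
```

```bash
python3 -m jog '[[-5,0,-40,0,1],[-5,0,-80,0,1],[-5,0,-120,0,1],[-5,0,-160,0,1],[-5,0,-200,0,1],[10,-20,-215,0,1],[40,-40,-215,0,1],[75,-60,-215,0,1]]'; python3 -m jog '[[40,-14,0,0,1],[80,-14,0,0,1],[120,-14,0,0,1],[160,-14,0,0,1],[200,-14,0,0,1],[240,-14,0,0,1],[265,-14,0,0,1],[265,-14,0,0,1]]'; python3 -m jog '[[0,0,0,0,1],[0,0,0,0,1]]'
cat > tray.py <<'E'
from h import *
p,d,W=cloud('wrist');P,r=pose();print(P.round(1),r.round(1))
M=(d>0)&(W[...,2]>23)&(W[...,2]<34)&(W[...,0]>340)&(W[...,0]<740)&(W[...,1]>190)&(W[...,1]<480)
q=W[M];print(len(q),rect(q),q.min(0),q.max(0))
for x in range(400,700,25):
    a=q[(q[:,0]>=x)&(q[:,0]<x+10)][:,1]; print(x+5,len(a) and (a.min().round(1),a.max().round(1)),end=' ')
print()
for y in range(220,460,25):
    a=q[(q[:,1]>=y)&(q[:,1]<y+10)][:,0]; print(y+5,len(a) and (a.min().round(1),a.max().round(1)),end=' ')
E
python3 tray.py
```

```text
clock: 20.93
ee_pos: [556.3, -109.7, 276.9]
eef_rot: [179.9, 0.0, 89.2]
ft_force: [0.3, 1.4, -2.5]
grip_width: 0.324
gripper_force: 40.0
clock: 21.6
ee_pos: [545.0, 160.2, 275.4]
eef_rot: [-180.0, -0.1, 89.5]
ft_force: [-0.8, -0.9, -1.3]
grip_width: 0.321
gripper_force: 40.0
clock: 21.77
ee_pos: [545.4, 154.8, 275.3]
eef_rot: [-180.0, 0.0, 89.3]
ft_force: [-0.1, -0.9, -2.5]
grip_width: 0.324
gripper_force: 40.0
[545.6 154.3 275.4] [-180.     0.    89.3]
2901 (array([545.5, 289.5]), array([310.6, 135.9]), 3.0) [387.17558283 213.65013098  23.00162078] [703.44070095 349.45842685  31.85201253]
405 (np.float64(214.5), np.float64(222.5)) 430 (np.float64(215.3), np.float64(221.2)) 455 (np.float64(217.0), np.float64(222.9)) 480 0 505 0 530 0 555 0 580 0 605 0 630 (np.float64(226.9), np.float64(231.8)) 655 (np.float64(227.6), np.float64(233.4)) 680 (np.float64(229.3), np.float64(235.1)) 
225 (np.float64(393.4), np.float64(685.0)) 250 (np.float64(392.4), np.float64(702.2)) 275 (np.float64(391.1), np.float64(701.6)) 300 (np.float64(389.5), np.float64(700.0)) 325 (np.float64(388.4), np.float64(698.4)) 350 (np.float64(387.2), np.float64(695.9)) 375 0 400 0 425 0 450 0
```

```bash
python3 -c "
from h import *
print(rel(633.3,286.7,60,93))"; python3 -m jog '[[40,20,0,-2,1],[75,40,20,-3.7,1],[105,60,40,-3.7,1],[133,80,60,-3.7,1],[133,88,100,-3.7,1],[133,88,140,-3.7,1],[133,88,180,-3.7,1],[133,88,200,-3.7,1]]';python3 -m jog '[[0,0,0,0,1],[0,0,0,0,1]]'; python3 -c "
from h import *
print(rel(633.3,286.7,2.7,93))"
```

```text
[133.6, 85.9, 215.4, -3.7]
clock: 22.48
ee_pos: [633.3, 283.9, 69.9]
eef_rot: [-179.6, 0.2, 92.9]
ft_force: [-1.1, -0.2, -3.2]
grip_width: 0.325
gripper_force: 40.0
clock: 22.65
ee_pos: [635.6, 285.1, 74.9]
eef_rot: [-179.9, 0.1, 92.9]
ft_force: [0.5, -0.5, -1.3]
grip_width: 0.321
gripper_force: 40.0
[1.7, -2.2, 72.2, -0.1]
```

```bash
python3 -m jog '[[1.7,-2,30,0,1],[1.7,-2,60,0,1],[1.7,-2,68,0,1],[1.7,-2,68,0,1],[1.7,-2,68,0,1],[1.7,-2,70,0,1],[1.7,-2,71,0,1],[1.7,-2,71,0,1]]'
```

```text
clock: 23.32
ee_pos: [634.6, 288.6, 6.0]
eef_rot: [179.9, -0.0, 92.9]
ft_force: [-0.9, -0.4, -0.2]
grip_width: 0.325
gripper_force: 40.0
```

```bash
python3 -m jog '[[0,0,1,0,1],[0,0,2,0,1],[0,0,2,0,1]]'; python3 -m jog '[[0,0,0,0,-0.2],[0,0,0,0,-0.2],[0,0,0,0,-0.2],[0,0,0,0,-0.2],[0,0,-30,0,-0.2],[0,0,-70,0,-0.2],[-30,0,-110,0,-0.2],[-60,0,-150,0,-0.2]]'; python3 -m jog '[[-20,-20,-60,3,-0.2],[-60,-50,-90,3,-0.2],[-60,-50,-90,3,-0.2],[-60,-50,-90,3,-0.2],[-60,-50,-90,3,-0.2]]'
cat > chk.py <<'E'
from h import *
from blocks import blocks
import sys
print(pose())
p=blocks(xr=(390,700),yr=(225,450),zb=(33,50))
p,d,W=cloud('wrist')
hsv=cv2.cvtColor(p,cv2.COLOR_RGB2HSV)
M=(hsv[...,0]>20)&(hsv[...,0]<32)&(hsv[...,1]>170)&(hsv[...,2]>90)&(W[...,2]>33)&(W[...,2]<60)&(W[...,1]>225);M[340:]=0
n,L,S,C=cv2.connectedComponentsWithStats(M.astype(np.uint8))
for i in range(1,n):
    if S[i,4]>25: print('dowel',C[i].round(),S[i,4],np.median(W[L==i],0).round(1))
cv2.imwrite('pics/chk.png',p[:,:,::-1])
E
python3 chk.py
```

```text
clock: 23.57
ee_pos: [633.7, 288.3, 2.6]
eef_rot: [180.0, 0.0, 93.0]
ft_force: [0.0, -0.4, -1.5]
grip_width: 0.321
gripper_force: 40.0
clock: 24.23
ee_pos: [636.2, 238.9, 140.9]
eef_rot: [180.0, -0.0, 93.1]
ft_force: [0.1, 0.5, 0.8]
grip_width: 0.604
gripper_force: 0.0
clock: 24.65
ee_pos: [590.0, 175.2, 231.4]
eef_rot: [179.8, -0.1, 89.9]
ft_force: [1.1, -0.6, -0.8]
grip_width: 0.601
gripper_force: 0.0
(array([590.04660665, 175.22965896, 231.3616797 ]), array([ 1.79789103e+02, -6.91090712e-02,  8.98664072e+01]))
block [632.3 294.4] yaw 93.1 err 0.0 n 4833 size [96.9 55.9] z 40.9
```

```bash
python3 -m jog '[[0,0,-40,0,-0.2],[0,0,-80,0,-0.2],[0,0,-120,0,-0.2],[0,0,-150,0,-0.2],[0,0,-150,0,-0.2]]'; python3 chk.py; python3 -c "
from h import *
z=cloud('wrist');W=z[2];
M=(W[...,2]>33)&(W[...,2]<60)&(W[...,1]>330)&(W[...,0]<640);q=W[M];print(len(q),np.histogram(q[:,2],bins=range(34,60,2)))"
```

```text
clock: 25.17
ee_pos: [592.1, 177.6, 384.6]
eef_rot: [179.6, -0.1, 90.0]
ft_force: [0.2, -0.2, -0.2]
grip_width: 0.602
gripper_force: 0.0
(array([592.13642077, 177.57958716, 384.57307112]), array([ 1.79583680e+02, -1.38049635e-01,  9.00101002e+01]))
block [630.8 324.2] yaw 93.2 err 0.0 n 4422 size [ 56.  142.6] z 41.0
2001 (array([   5,   20,  361, 1319,  293,    1,    0,    0,    0,    0,    0,
          0]), array([34, 36, 38, 40, 42, 44, 46, 48, 50, 52, 54, 56, 58]))
```

```bash
python3 -m jog '[[-40,-20,0,0,-0.2],[-70,-40,0,0,-0.2],[-70,-40,0,0,-0.2],[-70,-40,0,0,-0.2]]'; python3 chk.py;  python3 -c "
from h import *
z=cloud('wrist');W=z[2];
M=(W[...,2]>33)&(W[...,2]<60)&(W[...,1]>330)&(W[...,0]<640)&(W[...,0]>590);q=W[M];print(len(q),q[:,1].max(),np.histogram(q[:,2],bins=range(34,60,2)))
L=(W[...,2]>205)&(W[...,2]<245)&(W[...,0]<500)&(W[...,1]<110);L[350:]=0;q=W[L];print('paddle',len(q),len(q) and rect(q),np.median(q[:,2]) if len(q) else 0)"
```

```text
clock: 25.65
ee_pos: [548.2, 104.8, 377.1]
eef_rot: [-179.8, 0.0, 89.9]
ft_force: [-0.2, 0.7, 0.3]
grip_width: 0.599
gripper_force: 0.0
(array([548.21824927, 104.83807781, 377.05429098]), array([-1.79806678e+02,  3.50303013e-02,  8.98601519e+01]))
block [622.5 337.1] yaw -72.9 err 0.0 n 1727 size [30.6 66.5] z 40.8Traceback (most recent call last):
  File "<string>", line 4, in <module>
    M=(W[...,2]>33)&(W[...,2]<60)&(W[...,1]>330)&(W[...,0]<640)&(W[...,0]>590);q=W[M];print(len(q),q[:,1].max(),np.histogram(q[:,2],bins=range(34,60,2)))
                                                                                                   ~~~~~~~~~~^^
    return umr_maximum(a, axis, None, out, keepdims, initial, where)
ValueError: zero-size array to reduction operation maximum which has no identity
```

```bash
python3 -m jog '[[-330,-42,0,0,-0.2],[-330,-42,0,0,-0.2],[-330,-42,0,0,-0.2],[-330,-42,0,0,-0.2],[-330,-42,0,0,-0.2],[-330,-42,0,0,-0.2],[-330,-42,0,0,-0.2],[-330,-42,0,0,-0.2]]'; python3 -m jog '[[0,0,0,0,-0.2],[0,0,0,0,-0.2]]'; python3 -c "
from blocks import *
blocks();print(pose())"
```

```text
clock: 26.47
ee_pos: [507.4, -225.5, 378.5]
eef_rot: [-180.0, -0.0, 90.0]
ft_force: [0.5, -0.7, 0.4]
grip_width: 0.598
gripper_force: 0.0
clock: 26.63
ee_pos: [507.4, -225.4, 378.1]
eef_rot: [-179.9, -0.0, 89.8]
ft_force: [-0.6, 0.2, -0.4]
grip_width: 0.601
gripper_force: 0.0
block [ 415.3 -273.7] yaw 88.1 err 0.0 n 4077 size [169.1  56.3] z 41.0
block [ 505.9 -286.7] yaw 81.0 err 0.0 n 4075 size [169.7  56. ] z 41.1
(array([ 507.5905878 , -223.96317258,  378.30768989]), array([-1.79938146e+02, -6.80472716e-02,  8.98908350e+01]))
```

```bash
python3 -c "
from h import *
print(rel(497.3,-341,60,81))"; python3 -m jog '[[-40,-4,40,4,-0.2],[-80,-8,80,8.9,-0.2],[-116,-10,120,8.9,-0.2],[-116,-10,160,8.9,-0.2],[-116,-10,200,8.9,-0.2],[-116,-10,240,8.9,-0.2],[-116,-10,280,8.9,-0.2],[-116,-10,315,8.9,-0.2]]';  python3 -m jog '[[0,0,0,0,-0.2],[0,0,0,0,-0.2]]'; python3 -c "
from h import *
print(rel(497.3,-341,-2.5,81))"
```

```text
[-117.1, -10.1, 318.3, 8.9]
clock: 27.35
ee_pos: [498.2, -338.0, 83.7]
eef_rot: [180.0, -0.0, 81.2]
ft_force: [0.3, -0.2, -0.1]
grip_width: 0.599
gripper_force: 0.0
clock: 27.52
ee_pos: [496.7, -337.3, 84.1]
eef_rot: [-179.7, -0.1, 81.2]
ft_force: [-0.6, 0.5, 1.7]
grip_width: 0.598
gripper_force: 0.0
[-3.6, 1.2, 86.6, 0.2]
```

```bash
python3 -m jog '[[-3,1,40,0,-0.2],[-3,1,70,0,-0.2],[-3,1,80,0,-0.2],[-3,1,80,0,-0.2],[-3,1,80,0,-0.2]]'; python3 -m jog '[[0,0,0,0,-0.2],[0,0,0,0,-0.2]]'; python3 -c "
from h import *
print(rel(497.3,-341,-2.5,81))"
```

```text
clock: 27.93
ee_pos: [499.2, -343.2, 7.9]
eef_rot: [179.9, 0.1, 81.1]
ft_force: [0.1, 0.1, 0.4]
grip_width: 0.606
gripper_force: 0.0
clock: 28.1
ee_pos: [499.2, -343.8, 8.1]
eef_rot: [179.8, 0.1, 81.1]
ft_force: [-0.5, 0.1, 0.4]
grip_width: 0.598
gripper_force: 0.0
[2.5, -2.3, 10.6, 0.1]
```

```bash
python3 -m jog '[[2,-1,5,0,-0.2],[2,-1,10,0,-0.2],[2,-1,10,0,-0.2],[2,-1,10,0,-0.2],[2,-1,10,0,-0.2]]'; python3 -m jog '[[0,0,0,0,1],[0,0,0,0,1],[0,0,0,0,1],[0,0,0,0,1],[0,0,0,0,1],[0,0,0,0,1]]' 40
```

```text
clock: 28.52
ee_pos: [496.8, -340.7, -4.5]
eef_rot: [-180.0, -0.0, 81.1]
ft_force: [0.6, 0.3, -0.9]
grip_width: 0.602
gripper_force: 0.0
clock: 29.02
ee_pos: [497.0, -340.8, -4.3]
eef_rot: [180.0, 0.0, 81.1]
ft_force: [-0.7, -0.6, 0.0]
grip_width: 0.324
gripper_force: 40.0
```

```bash
python3 -m jog '[[0,0,-20,0,1],[0,0,-60,0,1],[0,0,-85,0,1],[40,22,-85,-4,1],[75,42,-85,-8.2,1],[110,62,-85,-8.2,1],[145,82,-85,-8.2,1],[167,93,-75,-8.2,1]]'; python3 -m jog '[[0,0,8,0,1],[0,0,8,0,1],[0,0,8,0,1]]'; python3 -c "
from h import *
print(pose(),rel(615,-190,56.2,89.3))
p,d,W=cloud('wrist')
print([tuple(W[r,c].round().astype(int).tolist()) for r in (60,110,140) for c in (275,290,350,365)])"
```

```text
clock: 29.68
ee_pos: [618.3, -187.6, 72.3]
eef_rot: [179.8, 0.0, 89.3]
ft_force: [0.7, 0.3, -1.2]
grip_width: 0.321
gripper_force: 40.0
clock: 29.93
ee_pos: [613.5, -190.3, 61.8]
eef_rot: [-179.9, -0.0, 89.3]
ft_force: [0.3, -0.7, -1.7]
grip_width: 0.324
gripper_force: 40.0
(array([ 613.52099988, -190.29069857,   61.76277659]), array([-1.79866528e+02, -1.65715688e-02,  8.92863146e+01])) [0.3, 1.5, 5.6, -0.0]
[(600, -94, 107), (604, -94, 106), (623, -94, 107), (627, -94, 107), (599, -109, 107), (604, -109, 107), (623, -109, 108), (627, -109, 108), (599, -118, 107), (603, -118, 107), (614, -116, 245), (628, -118, 107)]
```

```bash
python3 -m jog '[[0,1,3,0,1],[0,1,5.5,0,1],[0,1,5.5,0,1],[0,1,5.5,0,1]]'; python3 -m jog '[[15,0.3,0,0,1],[30,0.3,0,0,1],[45,0.3,0,0,1],[60,0.3,0,0,1],[70,0.3,0,0,1],[80,0.3,0,0,1],[80,0.3,0,0,1]]'; python3 -c "
from h import *
print(pose(),rel(616.9,-36,57,89.3))
p,d,W=cloud('wrist')
print([tuple(W[r,c].round().astype(int).tolist()) for r in (60,110,140) for c in (275,290,350,365)])"
```

```text
clock: 30.32
ee_pos: [615.4, -190.9, 57.1]
eef_rot: [-180.0, -0.0, 89.2]
ft_force: [0.4, -0.2, -1.1]
grip_width: 0.323
gripper_force: 40.0
clock: 30.9
ee_pos: [616.4, -107.3, 56.6]
eef_rot: [-179.9, -0.0, 89.4]
ft_force: [0.9, 4.8, -6.1]
grip_width: 0.327
gripper_force: 40.0
(array([ 616.35093428, -107.33924966,   56.63341753]), array([-1.79915714e+02, -3.73610772e-02,  8.93666528e+01])) [71.3, -0.2, -0.4, 0.1]
[(602, -11, 101), (607, -11, 101), (625, -11, 100), (630, -11, 101), (602, -26, 101), (606, -26, 100), (625, -26, 101), (630, -26, 100), (601, -35, 101), (606, -35, 101), (626, -35, 101), (630, -35, 102)]
```

```bash
python3 -m jog '[[10,0,0,0,1],[20,0,0,0,1],[30,0,0,0,1],[40,0,0,0,1],[50,0,0,0,1],[60,0,0,0,1],[66,0,0,0,1],[66,0,0,0,1]]'; python3 -m jog '[[3,0,0,0,1],[6,0,0,0,1],[6,0,0,0,1],[6,0,0,0,1]]';  python3 -m jog '[[2,0,0,0,1],[2,0,0,0,1],[2,0,0,0,1]]'
```

```text
clock: 31.62
ee_pos: [617.6, -42.1, 56.9]
eef_rot: [-180.0, -0.1, 89.3]
ft_force: [0.4, 4.2, -7.6]
grip_width: 0.327
gripper_force: 40.0
clock: 31.95
ee_pos: [617.9, -37.7, 57.1]
eef_rot: [-180.0, -0.1, 89.2]
ft_force: [-0.2, 3.1, -8.4]
grip_width: 0.322
gripper_force: 40.0
clock: 32.2
ee_pos: [618.1, -36.6, 57.2]
eef_rot: [180.0, 0.0, 89.2]
ft_force: [-0.7, -1.4, -7.7]
grip_width: 0.325
gripper_force: 40.0
```

```bash
python3 -m jog '[[3,0,0,0,1],[3,0,0,0,1],[4,0,0,0,1],[4,0,0,0,1]]'; python3 -m jog '[[-4,0,1,0,1],[-4,0,1,0,1],[-4,0,1,0,-0.2],[-4,0,1,0,-0.2],[-4,0,1,0,-0.2],[-4,0,1,0,-0.2]]'
```

```text
clock: 32.53
ee_pos: [618.4, -36.5, 57.6]
eef_rot: [180.0, 0.3, 89.3]
ft_force: [-1.9, -22.2, -3.4]
grip_width: 0.326
gripper_force: 40.0
clock: 33.03
ee_pos: [618.6, -35.8, 56.6]
eef_rot: [179.9, -0.0, 89.3]
ft_force: [-0.0, 0.4, -0.0]
grip_width: 0.585
gripper_force: 0.0
```

```bash
python3 -m jog '[[-2,0,-30,0,-0.2],[-2,0,-60,0,-0.2],[-2,0,-100,0,1],[-2,0,-140,0,1],[-2,0,-180,0,1],[-2,0,-193,0,1],[-2,0,-193,0,1]]' 20; python3 -m jog '[[118,-163.5,-1,0,1],[118,-163.5,-1,0,1],[118,-163.5,-1,0,1],[118,-163.5,-1,0,1],[118,-163.5,-1,0,1],[118,-163.5,-1,0,1],[118,-163.5,-1,0,1],[118,-163.5,-1,0,1]]'; python3 -m jog '[[0,0,15,0,1],[0,0,30,0,1],[0,0,45,0,1],[0,0,60,0,1],[0,0,70,0,1],[0,0,80,0,1],[0,0,80,0,1]]';python3 -m jog '[[0,0,8,0,1],[0,0,16,0,1],[0,0,22,0,1],[0,0,26,0,1],[0,0,26,0,1]]'
```

```text
clock: 33.62
ee_pos: [620.6, -38.1, 254.4]
eef_rot: [179.5, 0.0, 89.3]
ft_force: [0.7, -0.9, -0.2]
grip_width: 0.261
gripper_force: 0.0
clock: 34.28
ee_pos: [456.3, 81.9, 249.7]
eef_rot: [180.0, 0.0, 89.3]
ft_force: [0.2, -0.4, 0.7]
grip_width: 0.002
gripper_force: 0.0
clock: 34.87
ee_pos: [456.1, 81.2, 168.4]
eef_rot: [-179.9, 0.0, 89.2]
ft_force: [-0.3, -1.7, 2.7]
grip_width: 0.004
gripper_force: 1.6
clock: 35.28
ee_pos: [454.8, 81.5, 144.0]
eef_rot: [-179.8, 0.0, 89.2]
ft_force: [-6.3, -1.2, 7.1]
grip_width: 0.005
gripper_force: 3.3
```

```bash
python3 -m jog '[[0,0,3,0,1],[0,0,6,0,1],[0,0,6,0,1],[0,0,6,0,1]]'; python3 -m jog '[[0,0,2,0,1],[0,0,2,0,1],[0,0,2,0,1]]'; python3 -m jog '[[0,0,-20,0,1],[0,0,-50,0,1],[0,0,-85,0,1],[0,0,-115,0,1],[0,0,-115,0,0],[-118,163.5,-115,0,-0.2],[-118,163.5,-115,0,-0.2],[-118,163.5,-115,0,-0.2]]'; python3 -m jog '[[-42,62,0,0,-0.2],[-42,62,0,0,-0.2],[-42,62,0,0,-0.2],[-42,62,0,0,-0.2]]'; python3 -c "
from h import *
print(pose());print(rel(618.4,-36.4,57,89.3))"
```

```text
clock: 35.62
ee_pos: [455.2, 81.6, 141.0]
eef_rot: [-179.9, 0.0, 89.2]
ft_force: [-19.3, -2.1, 41.7]
grip_width: 0.004
gripper_force: 21.2
clock: 35.87
ee_pos: [455.2, 81.7, 140.5]
eef_rot: [-179.9, 0.0, 89.2]
ft_force: [-25.9, -4.4, 62.7]
grip_width: 0.008
gripper_force: 31.3
clock: 36.53
ee_pos: [558.1, 6.4, 251.6]
eef_rot: [179.9, -0.0, 89.3]
ft_force: [0.1, 0.2, 0.3]
grip_width: 0.27
gripper_force: 0.0
clock: 36.87
ee_pos: [618.8, -36.7, 250.0]
eef_rot: [-179.9, -0.0, 89.1]
ft_force: [0.1, 0.9, -0.1]
grip_width: 0.559
gripper_force: 0.0
(array([618.81906008, -36.68614614, 249.97471292]), array([-1.79946845e+02, -1.33931366e-03,  8.91417095e+01]))
[0.3, -0.4, 193.0, -0.2]
```

```bash
python3 -m jog '[[0,0,40,-0.2,-0.2],[0,0,80,-0.2,-0.2],[0,0,120,-0.2,-0.2],[0,0,150,-0.2,-0.2],[0,0,175,-0.2,-0.2],[0,0,190,-0.2,-0.2],[0,0,190,-0.2,-0.2],[0,0,190,-0.2,-0.2]]'; python3 -m jog '[[0,0,0,0,-0.2],[0,0,0,0,-0.2],[0,0,0,0,1],[0,0,0,0,1],[0,0,0,0,1],[0,0,0,0,1],[0,0,0,0,1]]' 40
```

```text
clock: 37.53
ee_pos: [616.9, -34.8, 60.9]
eef_rot: [-179.9, -0.0, 89.5]
ft_force: [0.2, -1.1, 0.2]
grip_width: 0.599
gripper_force: 0.0
clock: 38.12
ee_pos: [618.3, -35.5, 61.5]
eef_rot: [180.0, 0.0, 89.4]
ft_force: [0.7, -0.1, 3.0]
grip_width: 0.323
gripper_force: 40.0
```

```bash
python3 -m jog '[[-5,0,-0.5,0,1],[-20,0,-1,0,1],[-40,0,-1,0,1],[-65,0,-1,0,1],[-95,0,-1,0,1],[-130,0,-1,0,1],[-150,0,-1,0,1],[-150,0,-1,0,1]]'; python3 -m jog '[[-5,0,-40,0,1],[-5,0,-80,0,1],[-5,0,-120,0,1],[-5,0,-160,0,1],[-5,0,-200,0,1],[10,-20,-215,0,1],[40,-40,-215,0,1],[75,-60,-215,0,1]]'; python3 -m jog '[[40,-14,0,0,1],[80,-14,0,0,1],[120,-14,0,0,1],[160,-14,0,0,1],[200,-14,0,0,1],[240,-14,0,0,1],[265,-14,0,0,1],[265,-14,0,0,1]]'; python3 -c "
from h import *
print(rel(545.4,282.1,60,93))"
```

```text
clock: 38.78
ee_pos: [616.2, -189.5, 61.9]
eef_rot: [180.0, 0.1, 89.3]
ft_force: [0.4, 1.1, -1.1]
grip_width: 0.325
gripper_force: 40.0
clock: 39.45
ee_pos: [556.8, -109.9, 278.2]
eef_rot: [179.9, 0.0, 89.3]
ft_force: [0.4, 0.9, -2.9]
grip_width: 0.322
gripper_force: 40.0
clock: 40.12
ee_pos: [544.9, 160.0, 276.7]
eef_rot: [-180.0, -0.1, 89.7]
ft_force: [-0.4, -0.2, -1.8]
grip_width: 0.324
gripper_force: 40.0
[122.1, -0.2, 216.7, -3.3]
```

```bash
python3 -m jog '[[40,0,0,-2,1],[80,0,20,-3.5,1],[110,0,40,-3.5,1],[124,0,70,-3.5,1],[124,0,110,-3.5,1],[124,0,150,-3.5,1],[124,0,185,-3.5,1],[124,0,205,-3.5,1]]';python3 -m jog '[[0,0,0,0,1],[0,0,0,0,1]]'; python3 -c "
from h import *
print(rel(545.4,282.1,3.5,93))"
```

```text
clock: 40.78
ee_pos: [544.1, 277.6, 67.7]
eef_rot: [-179.7, 0.2, 93.0]
ft_force: [-1.0, 0.1, -1.3]
grip_width: 0.322
gripper_force: 40.0
clock: 40.95
ee_pos: [546.1, 278.4, 71.3]
eef_rot: [-179.9, 0.1, 92.9]
ft_force: [-0.2, -0.2, -1.2]
grip_width: 0.322
gripper_force: 40.0
[3.7, -0.5, 67.8, -0.1]
```

```bash
python3 -m jog '[[2,-0.5,30,0,1],[2,-0.5,55,0,1],[2,-0.5,62,0,1],[2,-0.5,66,0,1],[2,-0.5,67,0,1],[2,-0.5,67,0,1]]'; python3 -m jog '[[0,0,1,0,1],[0,0,2,0,1],[0,0,2,0,1]]'
```

```text
clock: 41.45
ee_pos: [547.5, 281.7, 6.8]
eef_rot: [179.9, -0.1, 92.9]
ft_force: [0.4, -0.5, -1.9]
grip_width: 0.321
gripper_force: 40.0
clock: 41.7
ee_pos: [546.8, 281.4, 3.9]
eef_rot: [179.9, -0.0, 93.0]
ft_force: [0.4, 0.4, -1.6]
grip_width: 0.323
gripper_force: 40.0
```

```bash
python3 -m jog '[[0,0,1,0,-0.2],[0,0,1,0,-0.2],[0,0,1,0,-0.2],[0,0,1,0,-0.2],[0,0,-30,0,-0.2],[0,0,-70,0,-0.2],[-10,0,-110,0,-0.2],[-20,0,-150,0,-0.2]]'; python3 -m jog '[[-15,20,-40,3,-0.2],[-30,30,-80,3,-0.2],[-30,30,-120,3,-0.2],[-30,30,-160,3,-0.2],[-30,30,-200,3,-0.2],[-30,30,-230,3,-0.2],[-30,30,-230,3,-0.2]]'; python3 chk.py; python3 -c "
from h import *
p,d,W=cloud('wrist')
for c in ((617,397),(529.5,392)):
    M=(np.hypot(W[...,0]-c[0],W[...,1]-c[1])<16)&(W[...,2]>30);q=W[M];print(len(q),np.histogram(q[:,2],bins=range(34,56,2))[0])"
```

```text
clock: 42.37
ee_pos: [546.9, 261.2, 154.6]
eef_rot: [-180.0, 0.0, 93.0]
ft_force: [1.3, 0.9, 0.2]
grip_width: 0.596
gripper_force: 0.0
clock: 42.95
ee_pos: [581.2, 233.7, 391.3]
eef_rot: [179.4, -0.2, 89.9]
ft_force: [1.1, -1.1, 0.1]
grip_width: 0.602
gripper_force: 0.0
(array([581.21626349, 233.67021268, 391.30693947]), array([179.40060175,  -0.24455521,  89.94202788]))
block [629.9 341.3] yaw 93.1 err 0.0 n 5133 size [ 56.2 169.9] z 41.0
block [543.4 334.5] yaw 92.7 err 0.0 n 5077 size [ 56. 170.] z 41.0
642 [  0   1  95 462  84   0   0   0   0   0]
628 [  0   1  91 448  88   0   0   0   0   0]
```

View pics/chk.png

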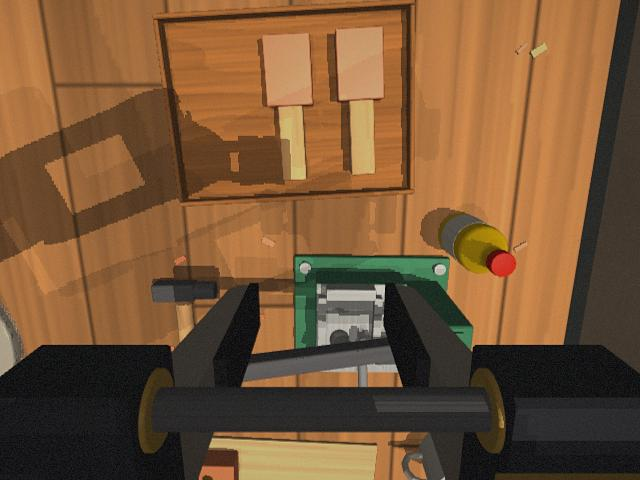

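Both blocks lie flat in the tray at (288,105) and (360,100). No dowel shows above the block tops, so both are flush. Now the last block.

```bash
python3 -m jog '[[-330,-100,10,0,-0.2],[-330,-100,10,0,-0.2],[-330,-100,10,0,-0.2],[-330,-100,10,0,-0.2],[-330,-100,10,0,-0.2],[-330,-100,10,0,-0.2],[-330,-100,10,0,-0.2],[-330,-100,10,0,-0.2]]'; python3 -m jog '[[-140,-50,0,0,-0.2],[-140,-50,0,0,-0.2],[-140,-50,0,0,-0.2],[-140,-50,0,0,-0.2],[-140,-50,0,0,-0.2],[-140,-50,0,0,-0.2]]'; python3 -c "
from blocks import *
blocks();print(pose())"
```

```text
clock: 43.77
ee_pos: [480.0, -87.4, 371.3]
eef_rot: [-179.8, -0.0, 90.0]
ft_force: [1.4, -0.1, -0.0]
grip_width: 0.599
gripper_force: 0.0
clock: 44.27
ee_pos: [430.7, -226.4, 371.5]
eef_rot: [-179.8, -0.1, 89.8]
ft_force: [1.2, 0.2, 0.6]
grip_width: 0.604
gripper_force: 0.0
block [ 415.2 -274. ] yaw 88.1 err 0.0 n 4229 size [169.6  56. ] z 41.1
(array([ 431.18780104, -225.536625  ,  371.83509196]), array([-1.79866499e+02, -1.05424470e-01,  8.98721548e+01]))
```

```bash
python3 -m jog '[[-40,-8,40,1.8,-0.2],[-80,-17,80,1.8,-0.2],[-103.5,-18,120,1.8,-0.2],[-103.5,-18,160,1.8,-0.2],[-103.5,-18,200,1.8,-0.2],[-103.5,-18,240,1.8,-0.2],[-103.5,-18,280,1.8,-0.2],[-103.5,-18,305,1.8,-0.2]]';  python3 -m jog '[[0,0,0,0,-0.2],[0,0,0,0,-0.2],[0,0,0,0,-0.2]]'; python3 -c "
from h import *
print(rel(413.4,-329,-2.5,88.1))"
```

```text
clock: 44.98
ee_pos: [414.0, -327.6, 73.3]
eef_rot: [-180.0, -0.0, 88.2]
ft_force: [1.3, -0.6, 0.7]
grip_width: 0.603
gripper_force: 0.0
clock: 45.23
ee_pos: [415.1, -329.1, 77.1]
eef_rot: [179.9, 0.0, 88.2]
ft_force: [-0.1, -1.3, -0.6]
grip_width: 0.594
gripper_force: 0.0
[0.1, -1.7, 79.6, 0.1]
```

```bash
python3 -m jog '[[0,-1,40,0,-0.2],[0,-1,65,0,-0.2],[0,-1,73,0,-0.2],[0,-1,73,0,-0.2],[0,-1,73,0,-0.2]]'; python3 -m jog '[[0,0,0,0,-0.2],[0,0,0,0,-0.2]]'; python3 -c "
from h import *
print(rel(413.4,-329,-2.5,88.1))"
```

```text
clock: 45.65
ee_pos: [414.1, -330.1, 4.6]
eef_rot: [179.9, 0.1, 88.2]
ft_force: [0.3, -0.0, 0.3]
grip_width: 0.6
gripper_force: 0.0
clock: 45.82
ee_pos: [414.1, -330.3, 4.5]
eef_rot: [179.8, 0.1, 88.2]
ft_force: [-0.7, -0.1, -0.2]
grip_width: 0.598
gripper_force: 0.0
[1.3, -0.7, 7.0, 0.1]
```

```bash
python3 -m jog '[[1,-0.5,4,0,-0.2],[1,-0.5,6,0,-0.2],[1,-0.5,6,0,-0.2],[1,-0.5,6,0,-0.2]]'; python3 -m jog '[[0,0,0,0,1],[0,0,0,0,1],[0,0,0,0,1],[0,0,0,0,1],[0,0,0,0,1],[0,0,0,0,1]]' 40;python3 -c "
from h import *
print(rel(615,-190,70,89.3))"
```

```text
clock: 46.15
ee_pos: [412.2, -328.2, -3.5]
eef_rot: [-180.0, -0.0, 88.2]
ft_force: [0.7, 0.3, -0.1]
grip_width: 0.6
gripper_force: 0.0
clock: 46.65
ee_pos: [412.4, -328.4, -3.4]
eef_rot: [180.0, 0.0, 88.2]
ft_force: [0.4, -1.0, -0.3]
grip_width: 0.321
gripper_force: 39.9
[144.8, 198.0, -73.4, -1.1]
```

```bash
python3 -m jog '[[0,0,-20,0,1],[0,0,-55,0,1],[10,20,-80,-1.1,1],[35,50,-80,-1.1,1],[60,85,-80,-1.1,1],[85,118,-80,-1.1,1],[110,150,-80,-1.1,1],[130,178,-80,-1.1,1]]'; python3 -m jog '[[15,20,0,0,1],[15,20,10,0,1],[15,20,13,0,1],[15,20,13,0,1],[15,20,13,0,1]]'; python3 -c "
from h import *
print(pose(),rel(615,-190,57.1,89.3))
p,d,W=cloud('wrist')
print([tuple(W[r,c].round().astype(int).tolist()) for r in (60,110,140) for c in (275,290,350,365)])"
```

```text
clock: 47.32
ee_pos: [596.1, -202.0, 76.5]
eef_rot: [180.0, -0.0, 89.3]
ft_force: [0.4, -0.2, -0.6]
grip_width: 0.326
gripper_force: 39.9
clock: 47.73
ee_pos: [613.0, -189.8, 62.9]
eef_rot: [-179.9, -0.0, 89.2]
ft_force: [-0.3, 0.4, -2.5]
grip_width: 0.323
gripper_force: 39.9
(array([ 612.99465114, -189.84969691,   62.90383211]), array([-1.79881582e+02, -2.20721119e-02,  8.92089070e+01])) [-0.1, 2.0, 5.8, -0.1]
[(599, -94, 107), (604, -94, 109), (622, -94, 107), (627, -94, 107), (598, -108, 108), (603, -108, 108), (622, -109, 108), (627, -109, 108), (598, -118, 108), (603, -118, 107), (622, -118, 107), (627, -118, 108)]
```

```bash
python3 -m jog '[[0,1.5,3,-0.1,1],[0,1.5,6,-0.1,1],[0,1.5,6,-0.1,1],[0,1.5,6,-0.1,1]]'; python3 -m jog '[[15,0.3,0,0,1],[30,0.3,0,0,1],[45,0.3,0,0,1],[60,0.3,0,0,1],[70,0.3,0,0,1],[80,0.3,0,0,1],[80,0.3,0,0,1]]'; python3 -c "
from h import *
print(pose(),rel(616.9,-36,57,89.3))
p,d,W=cloud('wrist')
print([tuple(W[r,c].round().astype(int).tolist()) for r in (60,110,140) for c in (275,290,350,365)])"
```

```text
clock: 48.12
ee_pos: [615.8, -189.7, 57.4]
eef_rot: [-180.0, -0.0, 89.3]
ft_force: [0.2, 0.3, -1.6]
grip_width: 0.327
gripper_force: 39.9
clock: 48.7
ee_pos: [616.6, -106.4, 57.1]
eef_rot: [-179.9, -0.0, 89.5]
ft_force: [0.6, 4.5, -6.7]
grip_width: 0.322
gripper_force: 40.0
(array([ 616.60024794, -106.43689079,   57.05406058]), array([-1.79919402e+02, -4.06823017e-02,  8.94616788e+01])) [70.4, -0.4, 0.1, 0.2]
[(602, -10, 101), (607, -10, 100), (625, -10, 101), (630, -10, 100), (601, -25, 100), (606, -25, 101), (626, -25, 100), (631, -25, 100), (601, -34, 101), (606, -34, 101), (626, -35, 100), (631, -35, 101)]
```

```bash
python3 -m jog '[[10,0,0,0,1],[20,0,0,0,1],[30,0,0,0,1],[40,0,0,0,1],[50,0,0,0,1],[60,0,0,0,1],[66,0,0,0,1],[66,0,0,0,1]]'; python3 -m jog '[[3,0,0,0,1],[6,0,0,0,1],[6,0,0,0,1],[6,0,0,0,1]]';  python3 -m jog '[[2,0,0,0,1],[2,0,0,0,1],[2,0,0,0,1]]'
```

```text
clock: 49.42
ee_pos: [617.8, -41.4, 57.3]
eef_rot: [-180.0, -0.1, 89.4]
ft_force: [-0.2, 4.0, -7.1]
grip_width: 0.322
gripper_force: 40.0
clock: 49.75
ee_pos: [617.9, -36.8, 57.4]
eef_rot: [-180.0, -0.1, 89.3]
ft_force: [-0.4, 2.6, -6.8]
grip_width: 0.325
gripper_force: 40.0
clock: 50.0
ee_pos: [618.4, -36.2, 57.7]
eef_rot: [180.0, 0.1, 89.4]
ft_force: [0.2, -4.8, -7.2]
grip_width: 0.33
gripper_force: 40.0
```

```bash
python3 -m jog '[[3,0,0,0,1],[3,0,0,0,1],[3,0,0,0,1],[3,0,0,0,1]]'; python3 -m jog '[[-3,0,1,0,1],[-3,0,1,0,1],[-3,0,1,0,-0.2],[-3,0,1,0,-0.2],[-3,0,1,0,-0.2],[-3,0,1,0,-0.2]]';  python3 -m jog '[[-2,0,-30,0,-0.2],[-2,0,-60,0,-0.2],[-2,0,-100,0,1],[-2,0,-140,0,1],[-2,0,-180,0,1],[-2,0,-193,0,1],[-2,0,-193,0,1]]' 20; python3 -m jog '[[118,-163.5,-1,0,1],[118,-163.5,-1,0,1],[118,-163.5,-1,0,1],[118,-163.5,-1,0,1],[118,-163.5,-1,0,1],[118,-163.5,-1,0,1],[118,-163.5,-1,0,1],[118,-163.5,-1,0,1]]'
```

```text
clock: 50.33
ee_pos: [618.5, -36.1, 58.0]
eef_rot: [180.0, 0.3, 89.4]
ft_force: [-2.0, -19.4, -4.4]
grip_width: 0.324
gripper_force: 40.0
clock: 50.83
ee_pos: [618.7, -34.9, 57.0]
eef_rot: [179.9, -0.0, 89.4]
ft_force: [-0.0, 0.7, -0.4]
grip_width: 0.588
gripper_force: 0.0
clock: 51.42
ee_pos: [620.7, -37.1, 254.8]
eef_rot: [179.5, 0.0, 89.4]
ft_force: [0.5, -0.4, -0.3]
grip_width: 0.262
gripper_force: 0.0
clock: 52.08
ee_pos: [456.2, 82.5, 250.1]
eef_rot: [180.0, 0.0, 89.4]
ft_force: [0.5, -0.5, 0.2]
grip_width: 0.005
gripper_force: 0.0
```

```bash
python3 -m jog '[[0,0,15,0,1],[0,0,30,0,1],[0,0,45,0,1],[0,0,60,0,1],[0,0,70,0,1],[0,0,80,0,1],[0,0,80,0,1]]';python3 -m jog '[[0,0,8,0,1],[0,0,16,0,1],[0,0,22,0,1],[0,0,26,0,1],[0,0,26,0,1]]'; python3 -m jog '[[0,0,3,0,1],[0,0,6,0,1],[0,0,7,0,1],[0,0,7,0,1],[0,0,7,0,1]]'; python3 -m jog '[[0,0,-20,0,1],[0,0,-50,0,1],[0,0,-85,0,1],[0,0,-115,0,1],[0,0,-115,0,0],[-118,163.5,-115,0,-0.2],[-118,163.5,-115,0,-0.2],[-118,163.5,-115,0,-0.2]]'; python3 -m jog '[[-42,62,0,0,-0.2],[-42,62,0,0,-0.2],[-42,62,0,0,-0.2],[-42,62,0,0,-0.2]]'; python3 -c "
from h import *
print(rel(618.4,-36,57,89.3))"
```

```text
clock: 52.67
ee_pos: [456.0, 81.8, 168.8]
eef_rot: [-179.9, 0.0, 89.3]
ft_force: [-0.3, -0.1, 3.6]
grip_width: 0.009
gripper_force: 1.5
clock: 53.08
ee_pos: [454.6, 82.2, 144.3]
eef_rot: [-179.8, 0.0, 89.3]
ft_force: [-6.6, -0.5, 7.6]
grip_width: 0.005
gripper_force: 3.7
clock: 53.5
ee_pos: [454.9, 82.2, 140.9]
eef_rot: [-179.9, 0.0, 89.3]
ft_force: [-22.2, -3.1, 49.7]
grip_width: 0.005
gripper_force: 24.7
clock: 54.17
ee_pos: [558.1, 7.2, 253.0]
eef_rot: [179.9, -0.0, 89.4]
ft_force: [0.1, 0.8, 1.6]
grip_width: 0.271
gripper_force: 0.0
clock: 54.5
ee_pos: [618.9, -35.8, 251.4]
eef_rot: [-179.9, -0.0, 89.2]
ft_force: [-0.3, -1.2, 0.1]
grip_width: 0.564
gripper_force: 0.0
[-0.2, -0.5, 194.4, -0.1]
```

```bash
python3 -m jog '[[0,0,40,0,-0.2],[0,0,80,0,-0.2],[0,0,120,0,-0.2],[0,0,150,0,-0.2],[0,0,175,0,-0.2],[0,0,191,0,-0.2],[0,0,191,0,-0.2],[0,0,191,0,-0.2]]'; python3 -m jog '[[0,0,0,0,-0.2],[0,0,0,0,-0.2],[0,0,0,0,1],[0,0,0,0,1],[0,0,0,0,1],[0,0,0,0,1],[0,0,0,0,1]]' 40; python3 -m jog '[[-5,0,-0.5,0,1],[-20,0,-1,0,1],[-40,0,-1,0,1],[-65,0,-1,0,1],[-95,0,-1,0,1],[-130,0,-1,0,1],[-150,0,-1,0,1],[-150,0,-1,0,1]]'; python3 -m jog '[[-5,0,-40,0,1],[-5,0,-80,0,1],[-5,0,-120,0,1],[-5,0,-160,0,1],[-5,0,-200,0,1],[10,-20,-215,0,1],[40,-40,-215,0,1],[75,-60,-215,0,1]]'; python3 -m jog '[[40,-20,0,0,1],[80,-40,0,0,1],[118,-60,0,0,1],[155,-80,0,0,1],[190,-95,0,0,1],[230,-100,0,0,1],[265,-100,0,0,1],[265,-100,0,0,1]]'; python3 -c "
from h import *
print(rel(457.5,277.5,60,93))"
```

```text
clock: 55.17
ee_pos: [616.9, -33.8, 61.3]
eef_rot: [-179.9, -0.0, 89.4]
ft_force: [0.8, 0.8, 0.5]
grip_width: 0.596
gripper_force: 0.0
clock: 55.75
ee_pos: [618.4, -34.6, 62.0]
eef_rot: [179.9, 0.0, 89.3]
ft_force: [-0.4, 0.4, 3.2]
grip_width: 0.321
gripper_force: 40.0
clock: 56.42
ee_pos: [615.9, -188.6, 62.3]
eef_rot: [-180.0, 0.1, 89.2]
ft_force: [-0.0, -0.2, -2.0]
grip_width: 0.323
gripper_force: 40.0
clock: 57.08
ee_pos: [556.8, -108.9, 278.6]
eef_rot: [179.9, 0.0, 89.2]
ft_force: [0.5, 0.4, -2.6]
grip_width: 0.323
gripper_force: 40.0
clock: 57.75
ee_pos: [459.0, 163.0, 277.6]
eef_rot: [-180.0, -0.2, 89.6]
ft_force: [0.4, -2.2, -1.7]
grip_width: 0.324
gripper_force: 40.0
[114.5, -2.3, 217.6, -3.4]
```

```bash
python3 -m jog '[[40,0,0,-2,1],[80,0,20,-3.5,1],[110,0,40,-3.5,1],[118,0,70,-3.5,1],[118,0,110,-3.5,1],[118,0,150,-3.5,1],[118,0,185,-3.5,1],[118,0,205,-3.5,1]]';python3 -m jog '[[0,0,0,0,1],[0,0,0,0,1],[0,0,0,0,1]]'; python3 -c "
from h import *
print(rel(457.5,277.5,4,93))"
```

```text
clock: 58.42
ee_pos: [458.7, 273.9, 68.5]
eef_rot: [-179.7, 0.1, 92.9]
ft_force: [0.0, -0.2, -1.9]
grip_width: 0.326
gripper_force: 40.0
clock: 58.67
ee_pos: [462.3, 275.7, 73.8]
eef_rot: [179.9, -0.0, 92.9]
ft_force: [-0.1, 0.3, -1.8]
grip_width: 0.324
gripper_force: 40.0
[2.0, -4.7, 69.8, -0.1]
```

```bash
python3 -m jog '[[1,-4.5,30,0,1],[1,-4.5,55,0,1],[1,-4.5,63,0,1],[1,-4.5,67,0,1],[1,-4.5,69,0,1],[1,-4.5,69,0,1]]'; python3 -m jog '[[0,0,1,0,1],[0,0,2,0,1],[0,0,2,0,1]]'
```

```text
clock: 59.17
ee_pos: [458.2, 276.8, 8.9]
eef_rot: [179.9, -0.1, 92.8]
ft_force: [-14.3, -8.5, 46.3]
grip_width: 0.325
gripper_force: 40.0
clock: 59.42
ee_pos: [458.2, 277.1, 8.0]
eef_rot: [179.9, -0.1, 92.8]
ft_force: [-17.2, -7.7, 60.6]
grip_width: 0.322
gripper_force: 40.0
```

```bash
python3 -m jog '[[0,0,-20,0,1],[0,0,-40,0,1],[0,0,-40,0,1],[0,0,-40,0,1]]'; python3 -c "
from h import *
print(pose())
p,d,W=cloud('wrist')
print([tuple(W[r,c].round().astype(int).tolist()) for r in (5,60,110,140,230,270) for c in (250,275,300,350,365,395)])
g=W[::12,::20];print(np.round(g[:29,:,2]).astype(int))
cv2.imwrite('pics/w14.png',p[:,:,::-1])"
```

```text
clock: 59.75
ee_pos: [458.9, 277.2, 44.1]
eef_rot: [179.7, -0.1, 92.8]
ft_force: [0.1, 0.5, -2.0]
grip_width: 0.324
gripper_force: 40.0
(array([458.89553131, 277.20101729,  44.10937466]), array([ 1.79736006e+02, -1.46701659e-01,  9.28481546e+01]))
[(436, 379, 122), (442, 379, 123), (448, 379, 123), (459, 380, 123), (462, 380, 122), (469, 380, 123), (436, 367, 119), (442, 368, 119), (448, 368, 119), (460, 368, 120), (464, 369, 120), (471, 369, 119), (435, 356, 115), (442, 356, 115), (448, 357, 115), (461, 357, 116), (465, 358, 115), (473, 358, 116), (435, 348, 113), (442, 349, 112), (448, 349, 112), (462, 350, 112), (466, 350, 113), (474, 350, 113), (418, 298, 5), (441, 321, 101), (449, 322, 103), (464, 323, 105), (469, 323, 103), (496, 304, 14), (418, 275, 6), (432, 275, 5), (449, 308, 100), (466, 308, 98), (471, 308, 97), (497, 284, 21)]
[[ -1  -1   0  -1   0  -1  -2  -1   0  25   5 122 123 123 124 123 123 123
  122 124 126 125 124  40  42  41  41   5   4   5   4   5]
 [ -1   0   0   1  -1  -1  -1  -1  -1  28   5 125 122 122 123 123 123 122
  122 123 124 122 122  41  40  42  42   5 
[... 2908 characters left out ...]
2   5   4   6   4   5   5   6  18]
 [ -1  -1  -1  -1   0  -1  -1  -1  -1   0  28   6   4  61  95  95  95  95
   95  61  36  41  41  40   6   5   6   4   5   4   5  20]
 [ -2   0  -1  -1  -2  -2  -1  -1  -1   0  29   5   4  75  92  93  94  94
   93  77  37  41  41 228   5   5   4   6   4   6   6  22]
 [ -1   0  -1  -2   0  -2  -1  -1   0  -1  29   4   6  87  88  92  91  91
   91  88  88  42  40  41   3   5   6   5   5   5   8  23]
 [ -2  -1   0  -2  -2  -1  -1  -1   0  -2  30   4  98  99  91  89  89  89
   89  98  98   4   4   6   4   5   5   5   6   6   5  25]
 [ -1  -1  -1  -2   0  -1   0   0   0  -1  29   5 107 106  94  86  88  88
   86 106 107   6   5   5   4   4   5   5   5   5   5   4]]
```

```bash
python3 -m jog '[[0,0,-40,0,1],[-20,0,-80,0,1],[-40,0,-120,0,1],[-60,0,-160,0,1],[-60,0,-200,0,1],[-60,0,-200,0,1],[-60,0,-200,0,1]]'; python3 -c "
from h import *
P,r=pose();print(P,r)
p,d,W=cloud('wrist')
print([tuple(W[r,c].round().astype(int).tolist()) for r in (5,60,110,140,230,270) for c in (275,350)])
M=(d>0)&(W[...,2]>33)&(W[...,2]<60)&(W[...,0]>390)&(W[...,0]<720)&(W[...,1]>225)&(W[...,1]<470)
n,L,S,C=cv2.connectedComponentsWithStats(M.astype(np.uint8))
for i in range(1,n):
    if S[i,4]>60: q=W[L==i];print(S[i].tolist(),rect(q),np.percentile(q[:,2],[5,50,95]).round(1))
"
```

```text
clock: 60.38
ee_pos: [461.6, 216.5, 243.9]
eef_rot: [179.7, -0.1, 92.8]
ft_force: [-0.2, 0.1, -1.6]
grip_width: 0.321
gripper_force: 40.0
[461.59094744 216.48905488 243.89763254] [ 1.79734191e+02 -1.11523410e-01  9.28063824e+01]
[(445, 318, 322), (462, 319, 324), (445, 307, 319), (463, 308, 320), (444, 296, 314), (464, 297, 315), (444, 288, 313), (465, 289, 313), (444, 261, 302), (467, 262, 302), (415, 144, -1), (468, 247, 298)]
[486, 0, 77, 180, 8919] (array([629.8, 332.4]), array([ 56.9, 150.7]), 3.0) [38.2 40.9 42.3]
```

```bash
python3 -m jog '[[-40,30,-20,0,1],[-80,60,-30,0,1],[-110,90,-30,0,1],[-110,120,-30,0,1],[-110,120,-30,0,1]]'; python3 -c "
from h import *
P,r=pose();print(P,r)
for n in ('scene','top','wrist'):
    p,d,W=cloud(n)
    M=(d>0)&(W[...,2]>33)&(W[...,2]<60)&(W[...,0]>400)&(W[...,0]<690)&(W[...,1]>235)&(W[...,1]<435)
    k,L,S,C=cv2.connectedComponentsWithStats(M.astype(np.uint8))
    for i in range(1,k):
        if S[i,4]>40: q=W[L==i];print(n,S[i].tolist(),rect(q),np.percentile(q[:,2],[5,50,95]).round(1))
    N=(d>0)&(W[...,2]>-5)&(W[...,2]<60)&(W[...,0]>410)&(W[...,0]<500)&(W[...,1]>235)&(W[...,1]<430);q=W[N];print(n,'nearslot',len(q),np.percentile(q[:,2],[0,5,50,95,100]).round(1) if len(q) else 0)
"
```

```text
clock: 60.85
ee_pos: [589.2, 109.7, 268.3]
eef_rot: [-179.9, 0.1, 92.7]
ft_force: [-0.8, -0.1, -2.8]
grip_width: 0.324
gripper_force: 40.0
[589.22510155 109.7360563  268.30124661] [-1.79942385e+02  7.85293623e-02  9.27208793e+01]
scene [441, 190, 61, 28, 790] (array([510.1, 345.8]), array([ 60. , 176.5]), 1.9) [35.6 40.  43.7]
scene [457, 224, 64, 31, 897] (array([632.1, 339.5]), array([ 57.8, 172.3]), 3.4) [36.  40.  43.8]
scene nearslot 553 [-2.2  0.7  5.7 42.  46.3]
top [148, 204, 26, 19, 434] (array([627.5, 382.8]), array([57.6, 81.6]), 4.0) [35.4 41.8 48.2]
top [144, 240, 37, 19, 546] (array([509.1, 372.8]), array([ 57.9, 115.9]), 3.0) [35.8 42.4 48.6]
top nearslot 1048 [-3.6  0.7  7.8 44.8 51.6]
wrist nearslot 3877 [1.9 3.6 5.  6.4 8.1]
```

The middle block has been knocked aside to about (510, 346), so the third block landed on its edge and pitched nose-up in the grip. I'll set it down at x≈440 instead, where there's room, and ease the grip near the floor so it levels.

```bash
python3 -c "
from h import *
print(rel(443,277,80,93))"; python3 -m jog '[[0,-40,0,0,1],[0,-80,0,0,1],[30,-110,0,0,1],[65,-130,0,0,1],[105,-148,0,0,1],[140,-153,20,0,1],[174,-153,40,0,1],[174,-153,60,0,1]]';  python3 -m jog '[[0,0,30,0,1],[0,0,70,0,1],[0,0,105,0,1],[0,0,110,0,1],[0,0,110,0,1],[0,0,110,0,1]]'; python3 -c "
from h import *
print(rel(443,277,13,93))"
```

```text
[171.5, -132.7, 188.2, -0.2]
clock: 61.67
ee_pos: [420.9, 283.8, 210.3]
eef_rot: [-180.0, -0.1, 93.1]
ft_force: [-0.4, 0.9, -2.8]
grip_width: 0.327
gripper_force: 40.0
clock: 62.17
ee_pos: [423.2, 278.8, 102.3]
eef_rot: [-180.0, 0.0, 92.9]
ft_force: [0.1, 1.0, -0.4]
grip_width: 0.321
gripper_force: 40.0
[-2.8, 19.7, 89.3, -0.1]
```

```bash
python3 -m jog '[[-2.5,19.5,0,0,1],[-2.5,19.5,0,0,1],[-2.5,19.5,25,0,1],[-2.5,19.5,50,0,1],[-2.5,19.5,70,0,1],[-2.5,19.5,80,0,1],[-2.5,19.5,80,0,1],[-2.5,19.5,80,0,1]]'; python3 -c "
from h import *
print(pose(),rel(443,277,13,93))
p,d,W=cloud('wrist')
print([tuple(W[r,c].round().astype(int).tolist()) for r in (5,60,110,140,230,270) for c in (275,300,350)])
M=(W[...,2]>33)&(W[...,2]<45)&(W[...,0]>450)&(W[...,0]<590)&(W[...,1]>235);M[340:]=0;q=W[M];print('mid left edge',[(y,q[abs(q[:,1]-y)<5][:,0].min().round(1)) for y in (290,320,350,370) if (abs(q[:,1]-y)<5).any()])"
```

```text
clock: 62.83
ee_pos: [443.8, 277.3, 22.6]
eef_rot: [180.0, -0.0, 92.8]
ft_force: [0.2, 0.4, -1.1]
grip_width: 0.322
gripper_force: 40.0
(array([443.8211267 , 277.26161091,  22.61388387]), array([ 1.79956683e+02, -2.67515423e-02,  9.28474870e+01])) [-0.2, -0.8, 9.6, -0.2]
[(427, 379, 101), (433, 379, 101), (444, 380, 101), (427, 368, 98), (433, 368, 99), (445, 369, 98), (427, 357, 93), (433, 357, 94), (446, 358, 93), (427, 349, 91), (434, 349, 91), (447, 350, 91), (426, 322, 80), (434, 322, 81), (450, 323, 81), (419, 282, 4), (434, 308, 76), (451, 309, 77)]
mid left edge [(290, np.float64(460.6)), (320, np.float64(494.7)), (350, np.float64(480.8)), (370, np.float64(480.2))]
```

```bash
python3 -m jog '[[0,0,4,0,1],[0,0,8,0,1],[0,0,8,0,1],[0,0,8,0,1]]'; python3 -m jog '[[0,0,0,0,1],[0,0,0,0,1],[0,0,0,0,1],[0,0,0,0,1],[0,0,0,0,1],[0,0,0,0,1]]' 3; python3 -c "
from h import *
p,d,W=cloud('wrist')
print([tuple(W[r,c].round().astype(int).tolist()) for r in (5,60,110,140,230,270) for c in (300,350)])"
```

```text
clock: 63.22
ee_pos: [443.4, 276.8, 13.7]
eef_rot: [180.0, -0.0, 92.8]
ft_force: [0.7, 1.1, -1.2]
grip_width: 0.326
gripper_force: 40.0
clock: 63.72
ee_pos: [443.5, 276.9, 13.6]
eef_rot: [180.0, -0.0, 92.9]
ft_force: [0.4, -0.0, -1.0]
grip_width: 0.329
gripper_force: 3.0
[(430, 391, 44), (446, 393, 43), (430, 375, 44), (447, 375, 45), (431, 358, 47), (448, 359, 46), (432, 348, 47), (449, 349, 47), (433, 317, 50), (451, 318, 50), (434, 302, 52), (452, 303, 52)]
```

Easing the grip worked: the block is almost level now. I'll lower it and release.

```bash
python3 -m jog '[[0,0,3,0,1],[0,0,6,0,1],[0,0,9,0,1],[0,0,9,0,1],[0,0,9,0,1]]'; python3 -m jog '[[0,0,0,0,0.1],[0,0,0,0,0.1],[0,0,0,0,0.1],[0,0,0,0,0.1],[0,0,-30,0,0.1],[0,0,-70,0,0.1],[0,0,-110,0,-0.2],[-10,10,-150,0,-0.2]]'; python3 -m jog '[[-15,60,-40,3,-0.2],[-30,70,-80,3,-0.2],[-30,70,-120,3,-0.2],[-30,70,-160,3,-0.2],[-30,70,-200,3,-0.2],[-30,70,-230,3,-0.2],[-30,70,-230,3,-0.2]]'; python3 chk.py; python3 -c "
from h import *
p,d,W=cloud('wrist')
M=(W[...,2]>43.5)&(W[...,2]<60)&(W[...,0]>400)&(W[...,0]<690)&(W[...,1]>230)&(W[...,1]<440);print('proud px',M.sum())
N=(W[...,2]>60)&(W[...,2]<235)&(W[...,0]>400)&(W[...,0]<700)&(W[...,1]>-20)&(W[...,1]<115);N[345:]=0;q=W[N];print(len(q),q.max(0))"
```

```text
clock: 64.18
ee_pos: [443.2, 276.7, 4.2]
eef_rot: [-180.0, 0.0, 92.8]
ft_force: [0.1, 0.2, -0.6]
grip_width: 0.326
gripper_force: 3.0
clock: 64.85
ee_pos: [452.2, 268.0, 155.5]
eef_rot: [-179.9, 0.0, 92.9]
ft_force: [1.8, 0.9, 0.1]
grip_width: 0.572
gripper_force: 0.0
clock: 65.43
ee_pos: [527.2, 241.7, 391.5]
eef_rot: [179.5, -0.2, 89.8]
ft_force: [0.6, 0.0, 0.4]
grip_width: 0.601
gripper_force: 0.0
(array([527.21927243, 241.74003657, 391.45444164]), array([179.48640233,  -0.23732704,  89.83082019]))
block [509.3 347. ] yaw 92.1 err 0.0 n 5093 size [ 56.  169.7] z 40.9
block [629.7 341.5] yaw 93.1 err 0.0 n 5113 size [ 55.9 169.9] z 40.9
block [440.  327.3] yaw 92.9 err 0.0 n 5026 size [ 56.5 169.9] z 41.0
proud px 58
2660 [699.9700787  114.98906144 162.52698613]
```

```bash
python3 -c "
from h import *
p,d,W=cloud('wrist')
for c in ((424,387),(494,407),(613.5,401)):
    M=(np.hypot(W[...,0]-c[0],W[...,1]-c[1])<7);q=W[M];print(len(q),np.median(q,0).round(1),np.percentile(q[:,2],[5,95]).round(1))
p,d,W=cloud('top')
for r,c in((256,246),(230,250),(215,258)): print(np.median(W[r-1:r+2,c-1:c+2].reshape(-1,3),0).round(1))
s=env.get_state();print(s['clock'],s['ft_force'])"
```

```text
119 [424.2 387.1  40.9] [39.6 42.5]
121 [494.  406.7  40.8] [39.1 42.5]
123 [613.3 401.   41.1] [39.6 42.6]
[452.7  79.5 227.2]
[531.5  72.5 205.9]
[611.1  65.9  66.5]
65.6833 [-0.66830958 -0.30896533 -0.89645842]
```

All three dowels read flush, the blocks lie flat in the tray, the lever is up and the press is empty.

```bash
python3 -m jog '[[0,0,0,0,-0.2],[0,0,0,0,-0.2],[0,0,0,0,-0.2]]'; python3 -c "
from plant import env
print(env.sign_off())"
```

```text
clock: 65.93
ee_pos: [524.7, 240.9, 382.5]
eef_rot: [-179.9, 0.1, 89.9]
ft_force: [0.2, 0.6, -0.0]
grip_width: 0.601
gripper_force: 0.0
the job is handed in; nothing more can be done
None
```

I handed the job in at about 66 s: by the depth readings all three dowels are flush, all three blocks lie flat in the tray, the lever is up and the press is empty, but the sign-off returned no verdict.

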